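# Stow the dropper bottles in the divided crate

## Task

Take the two dropper bottles out of the slanted metal holder and stand each upright in an empty cell of the divided grey crate, one bottle to a cell, right down on the cork pad. Set them down gently rather than dropping them, leave the vials and the weighing bottle in the crate standing where they are, and do not shove the other things on the bench about.

Things in the scene. Friction and masses are not known exactly. Their poses are not given: they have to be found in the camera images.
- dropper_bottle_1: dropper bottle, 106 mm long, 0.05 to 0.1 kg: amber body 33 mm in diameter up to its shoulder 65 to 73 mm from the foot, then a black collar 22 mm wide and a tapering teat. Grip it across the top of the body, 58 to 73 mm from the foot. Origin: centre of its foot; z axis from foot to teat, leaning 35 degrees from vertical at the start; it must end vertical. This one starts in the holder's -y pocket.
- dropper_bottle_2: dropper bottle, 106 mm long, 0.05 to 0.1 kg: amber body 33 mm in diameter up to its shoulder 65 to 73 mm from the foot, then a black collar 22 mm wide and a tapering teat. Grip it across the top of the body, 58 to 73 mm from the foot. Origin: centre of its foot; z axis from foot to teat, leaning 35 degrees from vertical at the start; it must end vertical. This one starts in the holder's +y pocket.
- slant_holder: bare metal holder, fixed, base 105 x 130 mm, with two square pockets 37 mm wide at y = -38 and +38 mm in its frame, mouths leaning 35 degrees from vertical to its own -x side. Along the pocket axis the walls are 30 mm high, the lower back plate (-x) 58 mm. Origin: centre of its underside, z up; pocket floors 24 mm above it. Pull a bottle out along its own axis
- crate: grey plastic crate, fixed, 113 mm (its x) by 167 mm (its y), 46 mm high, open on top, divided into 2 x 3 square cells 49 mm wide at 54 mm pitch (walls 5 mm, floor 4 mm). Origin: centre of its underside, z up. Four cells hold small upright things, the other two are empty but for a cork pad; which ones varies
- cell_0 (a point): centre of the floor of the crate's cell at x = -27, y = -54 mm in the crate's frame (4 mm above its underside)
- cell_1 (a point): centre of the floor of the crate's cell at x = -27, y = 0 mm in the crate's frame (4 mm above its underside)
- cell_2 (a point): centre of the floor of the crate's cell at x = -27, y = 54 mm in the crate's frame (4 mm above its underside)
- cell_3 (a point): centre of the floor of the crate's cell at x = 27, y = -54 mm in the crate's frame (4 mm above its underside)
- cell_4 (a point): centre of the floor of the crate's cell at x = 27, y = 0 mm in the crate's frame (4 mm above its underside)
- cell_5 (a point): centre of the floor of the crate's cell at x = 27, y = 54 mm in the crate's frame (4 mm above its underside)
- pad_1: thin cork pad, 47 x 47 x 2.5 mm, fixed on the floor of an empty cell of the crate; a bottle goes on top of it. Origin: centre of its underside, on the cell floor
- pad_2: thin cork pad, 47 x 47 x 2.5 mm, fixed on the floor of an empty cell of the crate; a bottle goes on top of it. Origin: centre of its underside, on the cell floor
- vial_1: glass sample vial with a screw cap, 25 mm diameter, 50 mm tall, standing in one of the crate's cells; leave it there. Origin: centre of its underside, z up
- vial_2: glass sample vial with a screw cap, 25 mm diameter, 50 mm tall, standing in one of the crate's cells; leave it there. Origin: centre of its underside, z up
- vial_3: glass sample vial with a screw cap, 25 mm diameter, 50 mm tall, standing in one of the crate's cells; leave it there. Origin: centre of its underside, z up
- weigh_bottle: glass weighing bottle with a knobbed stopper, 38 mm diameter, 53 mm tall, standing in one of the crate's cells; leave it there. Origin: centre of its underside, z up
- beaker_50: bystander: small glass beaker, 46 x 51 x 58 mm tall, loose on the bench, origin centre of its underside
- petri_dish: bystander: flat round dish, 67 mm diameter, 16 mm tall, loose on the bench, origin centre of its underside
- stopper_1: bystander: red rubber stopper, 32 mm diameter, 26 mm tall, loose on the bench, origin centre of its underside
- tape_roll: bystander: roll of tape, 52 mm diameter, 19 mm tall, loose on the bench, origin centre of its underside
Things that resemble listed ones, but are neither listed nor needed, are in the scene too. Leave any blue look-alike of the weigh_bottle alone.

How it is judged:
At the end, for the whole second after the job is handed in: Both dropper bottles are released and at rest on the floor pad of a cell (foot under 14 mm from the cell centre and under 11 mm above the crate underside), upright within 0.07 rad; the vials and weighing bottle are within 20 mm of where they were and upright within 0.15 rad ((horizontal distance between dropper_bottle_1 and cell_0 below 0.014 m or horizontal distance between dropper_bottle_1 and cell_1 below 0.014 m or horizontal distance between dropper_bottle_1 and cell_2 below 0.014 m or horizontal distance between dropper_bottle_1 and cell_3 below 0.014 m or horizontal distance between dropper_bottle_1 and cell_4 below 0.014 m or horizontal distance between dropper_bottle_1 and cell_5 below 0.014 m) and z of each of dropper_bottle_1, dropper_bottle_2 in the frame of crate below 0.011 m and angle between each of dropper_bottle_1, dropper_bottle_2's own z axis and vertical below 0.07 rad and linear speed of each of dropper_bottle_1, dropper_bottle_2 below 0.02 m/s and contact force between each of dropper_bottle_1, dropper_bottle_2 and the fingers below 0.05 N and (horizontal distance between dropper_bottle_2 and cell_0 below 0.014 m or horizontal distance between dropper_bottle_2 and cell_1 below 0.014 m or horizontal distance between dropper_bottle_2 and cell_2 below 0.014 m or horizontal distance between dropper_bottle_2 and cell_3 below 0.014 m or horizontal distance between dropper_bottle_2 and cell_4 below 0.014 m or horizontal distance between dropper_bottle_2 and cell_5 below 0.014 m) and distance of each of vial_1, vial_2, vial_3, weigh_bottle from where it was at the start of the episode below 0.02 m and angle between each of vial_1, vial_2, vial_3, weigh_bottle's own z axis and vertical below 0.15 rad); the robot touches nothing.
It fails at once if dropper_bottle_1 is dropped (falls faster than 0.6 m/s with no finger on it, a fall of about 18 mm) (contact force between dropper_bottle_1 and the fingers below 0.01 N and linear speed of dropper_bottle_1 above 0.6 m/s).
It fails at once if dropper_bottle_2 is dropped (falls faster than 0.6 m/s with no finger on it, a fall of about 18 mm) (contact force between dropper_bottle_2 and the fingers below 0.01 N and linear speed of dropper_bottle_2 above 0.6 m/s).
It fails at once if a thing already standing in the crate is tipped over (more than 0.5 rad) or taken out of its cell (more than 30 mm) (angle between any of vial_1, vial_2, vial_3, weigh_bottle's own z axis and vertical above 0.5 rad or distance of any of vial_1, vial_2, vial_3, weigh_bottle from where it was at the start of the episode above 0.03 m).
It fails at once if a bystander on the bench is shoved more than 30 mm (distance of any of beaker_50, petri_dish, stopper_1, tape_roll from where it was at the start of the episode above 0.03 m).
It also fails if it takes over 59 s, if anything falls off the work surface, if the arm or the gripper's body presses on something with over 40 N, if the wrist force passes 120 N, or if a joint passes its speed limit or range.

## Robot

A 7-joint arm with a two-finger parallel gripper is mounted at the origin on a cart in front of the work surface, level with it; the furniture and walls round the work are solid. World frame = base frame: x ahead of the robot, y to its left, z up, the work surface at z = 0. Lengths are in m, angles in rad, forces in N, time in s.
With the tool pointing down it reaches from about 0.4 to 0.875 m from the base axis. Payload 6.5 kg.
Tool frame: the origin (TCP) lies at the centre of the arm's flange, where the gripper is bolted on; the fingertips stand 166 mm ahead of it and the grasp point (between the pads) lies 147 mm ahead of it; x points along the fingers, y is the direction in which the jaws open and shut, and the axes are right-handed (so a half turn about x gives the same grasp; the last joint's range is limited). The gripper opens to 88 mm and grips with 3 to 60 N. Pads are 18 mm wide; open, the fingers measure 123 mm over their backs; the gripper's body (75 mm by 187 mm) begins 45 mm behind the grasp point.
Start: joints at [1.171, 0.536, -0.004, 1.538, 0.003, 1.067, -0.071], TCP at [0.213, -0.614, 0.405] pointing down, gripper open.
Joint ranges: [-2.7, 2.7], [-0.37, 2.16], [-1.27, 1.26], [0.24, 2.4], [-1.31, 4.45], [0.19, 1.91], [-2.76, 2.76]. Speed limits (rad/s): [2.39, 2.39, 3.14, 3.14, 3.14, 3.14, 3.14].

## Interface

Orientations are given as a unit quaternion [x, y, z, w].
In Python, from cell import ctrl gives the robot as it stands.
- The arm moves only by the tool apply_moves, never from a script. Its argument "increments" is one flat list of numbers, 7 for each row, row after row: the turn, a rotation vector about the world's x, y, z in rad, then the shift along the world's x, y, z in m, then the closure in counts, from 0 (fully open) to 255 (shut). A call has 1 to 12 rows; each row is the pose to reach, as a shift and turn from the pose commanded when the call began; what a row does not reach only later rows make up. A row lasts 1/10 s, in which the tool goes at most 50 mm and 8.59 degrees, less where a joint would pass 70% of its speed; a pose out of reach is approached as far as the arm can. A call with a gripper value outside its range is refused whole. The fingers move at their own pace and stop on an object; "grip_force" is the grip in N (left out, the last holds). Time passes only in rows, so rows that repeat a pose let the fingers close. It gives the time, the measured TCP pose, the force and the opening at its end, in the units of the state.
- ctrl.observe(): the state, without advancing time (a new reading comes with each control period).
- ctrl.capture(name): name is "scene" or "top" or "wrist"; returns a dict with "color" (400x640x3 uint8, red, green, blue), "fov_y" (degrees; the focal length in pixels is half the picture's height over the tangent of half this angle, whatever the lens; pixels are square), "cx", "cy" (the principal point, pixels), "k1" (the pictures are not rectified: a ray, as slopes to the right and down, at radius r is drawn at 1 + k1 r^2 times it, then the intrinsics apply), "world_from_camera" (4x4, takes a point from camera to world coordinates); the wrist camera has in their place "tool_from_camera" (4x4, takes a point from camera to tool coordinates, whose origin is the TCP and whose axes are the tool frame's). Camera axes: x right, y up, looking along -z (the intrinsics and any distortion apply to the point x, -y, -z); pixel columns grow to the right and rows downward; lengths in m; the calibration is good to about 2 mm. A picture is of the moment at which its call begins: read the wrist's pose just before it. There is no depth.
- ctrl.sign_off(): hands the job in, once; it reports no verdict.
Trained networks look in a picture, given as the dict that the camera call returned (one of the last four; its "shot" number tells which), for a name from the list of things; names that differ only in an ending like _2 or _b are one class to them, and where a whole thing is asked for, a point or a joint stands for the part that bears it (a point fixed in the world has none). Each returns a list of dicts, best first, with "p" (0 to 1); they miss things now and then, are a little off and sometimes report something else, mostly with a low value. They report only what shows in the picture. A call takes as long as a camera call. They do not tell look-alikes from the thing itself.
- ctrl.spot_in(picture, thing): "uv" ([column, row] in pixels, amid what is visible of it).
- ctrl.pinpoint(picture, thing): "uv" ([column, row] in pixels: a listed point, or the origin of a listed thing).
The state is a dict: "t": time; "joints": joint angles; "qd": joint speeds; "joint_efforts": joint torques, N m; "tcp_pos": TCP position; "tcp_rot": TCP orientation; "contact_force": force on the tool from outside, world axes, zero at the start; "ft_torque": the same for the moment, N m; "gripper_width": opening from 0.0 (shut) to 1.0 (fully open).
Only numpy, scipy, OpenCV 4.12 (cv2) and the standard library are available. Lean on these libraries where they do the work, as an engineer would, in place of code of your own. Each camera call takes 0.05 s, during which the arm holds its last target. There are 200 camera calls.

## Working session

There is one attempt and no reset: what is moved stays moved. The work goes in short steps, Python scripts to look and compute and a tool call to move; the robot and the scene stay as the last step left them, time stands still between calls to the robot, and variables do not carry over. Pictures are saved under pics/ and viewed, about 8 in all and at most 12, crops included, and the job is handed in when it is done.

Besides the shell and the picture viewer there is one more tool, called after "Emit:" as a command line: name --argument value ..., lists and objects as JSON in quotes. apply_moves: Moves the arm, as the interface text tells. Its arguments: {"type":"object","properties":{"increments":{"type":"array"},"grip_force":{"type":"number"}},"required":["increments"]}

```bash
mkdir -p pics; cat > h.py <<'E'
import numpy as np, cv2
from cell import ctrl
from scipy.spatial.transform import Rotation as R
def K(p):
    f=200/np.tan(np.radians(p['fov_y'])/2)
    return np.array([[f,0,p['cx']],[0,f,p['cy']],[0,0,1.]]), np.array([p['k1'],0,0,0,0.])
def T(p,st=None):
    if 'world_from_camera' in p: return np.array(p['world_from_camera'])
    M=np.eye(4); M[:3,:3]=R.from_quat(st['tcp_rot']).as_matrix(); M[:3,3]=st['tcp_pos']
    return M@np.array(p['tool_from_camera'])
def ray(p,uv,st=None):
    k,d=K(p); n=cv2.undistortPoints(np.array([[uv]],float),k,d)[0,0]
    M=T(p,st); v=M[:3,:3]@np.array([n[0],-n[1],-1]); return M[:3,3],v/np.linalg.norm(v)
def onz(p,uv,z,st=None):
    o,v=ray(p,uv,st); return o+v*(z-o[2])/v[2]
def proj(p,X,st=None):
    k,d=K(p); M=np.linalg.inv(T(p,st)); X=np.atleast_2d(X); c=X@M[:3,:3].T+M[:3,3]; c=c*[1,-1,-1]
    return cv2.projectPoints(c,np.zeros(3),np.zeros(3),k,d)[0][:,0]
def tri(rs):
    A=0;b=0
    for o,v in rs:
        P=np.eye(3)-np.outer(v,v); A=A+P; b=b+P@o
    x=np.linalg.solve(A,b); return x,[np.linalg.norm((np.eye(3)-np.outer(v,v))@(x-o)) for o,v in rs]
def save(p,n): cv2.imwrite('pics/'+n+'.png',cv2.cvtColor(p['color'],cv2.COLOR_RGB2BGR))
E
python3 - <<'E'
from h import *
np.set_printoptions(precision=4,suppress=True)
P={}
st=ctrl.observe(); print(st['tcp_pos'],st['tcp_rot'],st['joints'])
for n in ['scene','top']:
    p=P[n]=ctrl.capture(n); save(p,n+'0'); print(n,T(p).round(3).tolist(),p['fov_y'],p['k1'])
    for t in ['dropper_bottle_1','slant_holder','crate','pad_1','vial_1','weigh_bottle','cell_0','cell_1','cell_2','cell_3','cell_4','cell_5','beaker_50','petri_dish','stopper_1','tape_roll']:
        z={'slant_holder':0,'dropper_bottle_1':.026}.get(t,.004 if t[:3] in('pad','via','wei','cel') else 0)
        for q in ctrl.pinpoint(p,t)[:4]:
            if q['p']>.15: print(t,np.round(q['uv'],1),round(q['p'],2),onz(p,q['uv'],z))
E
```

```text
[ 0.2129 -0.6138  0.4039] [-0.6971 -0.1181  0.6974 -0.1169] [ 1.1708  0.5372 -0.0044  1.5388  0.0026  1.0673 -0.0712]
scene [[0.985, -0.152, 0.084, 0.632], [0.174, 0.833, -0.525, -0.589], [0.01, 0.532, 0.847, 0.973], [0.0, 0.0, 0.0, 1.0]] 49.9206054199559 -0.12017382071897215
dropper_bottle_1 [311.1 316.4] 0.92 [ 0.5722 -0.3084  0.026 ]
dropper_bottle_1 [304.8 349.2] 0.56 [ 0.5722 -0.3826  0.026 ]
slant_holder [306.8 334.9] 0.9 [ 0.5689 -0.3446  0.    ]
crate [298.5 177.9] 0.8 [0.4649 0.075  0.    ]
pad_1 [302.9 195.3] 0.64 [0.4886 0.0186 0.004 ]
pad_1 [284.8 191.1] 0.48 [0.4379 0.0231 0.004 ]
vial_1 [308.1 164.2] 0.66 [0.4827 0.1233 0.004 ]
vial_1 [308.4 176.8] 0.54 [0.4917 0.0808 0.004 ]
vial_1 [287.1 177.9] 0.48 [0.4347 0.0667 0.004 ]
weigh_bottle [294.8 137.9] 0.53 [0.4261 0.211  0.004 ]
weigh_bottle [289.5 165.1] 0.5 [0.4319 0.1108 0.004 ]
cell_0 [306.5 179.9] 0.84 [0.4885 0.0697 0.004 ]
cell_0 [285.1 179.6] 0.79 [0.4305 0.0601 0.004 ]
cell_0 [289.4 161.6] 0.78 [0.429  0.1228 0.004 ]
cell_0 [285.5 195.3] 0.68 [0.4427 0.0102 0.004 ]
cell_1 [306.5 179.9] 0.84 [0.4885 0.0697 0.004 
[... 3116 characters left out ...]
82 [0.4862 0.0608 0.004 ]
cell_5 [304.4 215.7] 0.96 [0.5002 0.0206 0.004 ]
cell_5 [266.2 220.4] 0.87 [0.488  0.1286 0.004 ]
cell_5 [268.9 241.6] 0.82 [0.4282 0.1213 0.004 ]
cell_5 [290.2 220.8] 0.82 [0.4862 0.0608 0.004 ]
beaker_50 [292.4 220.8] 0.54 [0.4862 0.0548 0.    ]
beaker_50 [360.3 238.6] 0.53 [ 0.434  -0.1369  0.    ]
petri_dish [397.9 232.8] 0.64 [ 0.4493 -0.2438  0.    ]
petri_dish [264.3 217.5] 0.52 [0.4963 0.1343 0.    ]
stopper_1 [289.3 221.7] 0.67 [0.4837 0.0636 0.    ]
stopper_1 [424.5 241.1] 0.58 [ 0.4249 -0.319   0.    ]
stopper_1 [398.5 232. ] 0.4 [ 0.4515 -0.2455  0.    ]
tape_roll [186. 226.] 0.64 [0.4743 0.3567 0.    ]
tape_roll [266.8 222.2] 0.45 [0.4829 0.1273 0.    ]
```

```bash
python3 - <<'E'
import cv2,numpy as np
a=cv2.imread('pics/scene0.png');b=cv2.imread('pics/top0.png')
A=cv2.resize(a[80:400,200:400],None,fx=1.8,fy=1.8,interpolation=3)
B=cv2.resize(b[150:270,170:480],None,fx=1.4,fy=1.4,interpolation=3)
B=cv2.rotate(B,0); h=576
C=np.zeros((h,A.shape[1]+B.shape[1],3),np.uint8); C[:A.shape[0],:A.shape[1]]=A; C[:B.shape[0],A.shape[1]:]=B
print(C.shape); cv2.imwrite('pics/m0.png',C)
from h import ctrl; print(ctrl.observe()['t'])
E
```

```text
(576, 528, 3)
1.7
```

View pics/m0.png

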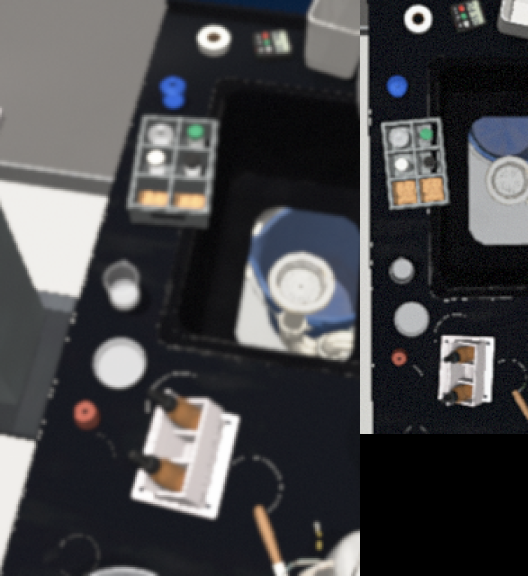

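```bash
cat >> h.py <<'E'
def tool(lean,yaw,s=1):
    "tool x = -(axis leaning by lean to -x in frame yawed by yaw); tool y = s*y of that frame"
    x=np.array([np.sin(lean),0,-np.cos(lean)]); y=np.array([0,s,0.]); 
    return R.from_euler('z',yaw)*R.from_matrix(np.c_[x,y,np.cross(x,y)])
def delta(Rt,pos,st=None):
    st=st or ctrl.observe(); r=(Rt*R.from_quat(st['tcp_rot']).inv()).as_rotvec()
    return np.r_[r,np.array(pos)-st['tcp_pos']].round(4)
E
python3 - <<'E'
from h import *
st=ctrl.observe(); print(R.from_quat(st['tcp_rot']).as_matrix().round(3))
for s in(1,-1): print(s,delta(tool(np.radians(35),0,s),[.37,-.344,.30]))
E
```

```text
[[-0.     0.328 -0.945]
 [-0.    -0.945 -0.328]
 [-1.     0.     0.   ]]
1 [-0.8478 -0.1428  2.6892  0.157   0.2701 -0.1047]
-1 [ 0.102  -0.6052 -0.3233  0.157   0.2701 -0.1047]
```

Emit:
apply_moves --increments '[0.102,-0.605,-0.323,0.157,0.27,-0.1,60,0.102,-0.605,-0.323,0.157,0.27,-0.1,60,0.102,-0.605,-0.323,0.157,0.27,-0.1,60,0.102,-0.605,-0.323,0.157,0.27,-0.1,60,0.102,-0.605,-0.323,0.157,0.27,-0.1,60,0.102,-0.605,-0.323,0.157,0.27,-0.1,60,0.102,-0.605,-0.323,0.157,0.27,-0.1,60,0.102,-0.605,-0.323,0.157,0.27,-0.1,96,0.102,-0.605,-0.323,0.157,0.27,-0.1,96,0.102,-0.605,-0.323,0.157,0.27,-0.1,96]' --grip_force 15

```text
t: 2.7
tcp_pos: [0.3696, -0.3457, 0.3051]
tcp_rot: [0.887, -0.001, -0.462, 0.0]
contact_force: [-0.2, -1.1, -0.3]
gripper_width: 0.623
```

```bash
python3 - <<'E'
from h import *
np.set_printoptions(precision=4,suppress=True)
st=ctrl.observe(); print(st['t'],st['tcp_pos'],st['tcp_rot'],st['gripper_width'])
p=ctrl.capture('wrist'); save(p,'w1')
print(np.array(p['tool_from_camera']).round(3).tolist(),p['fov_y'],p['k1'])
for t,z in [('dropper_bottle_1',.026),('slant_holder',0)]:
    for f in (ctrl.pinpoint,ctrl.spot_in):
        for q in f(p,t)[:3]: print(f.__name__,t,np.round(q['uv'],1),q['p'],onz(p,q['uv'],z,st))
import json; json.dump({'pos':list(map(float,st['tcp_pos'])),'rot':list(map(float,st['tcp_rot'])),**{k:np.array(p[k]).tolist() for k in('tool_from_camera','fov_y','cx','cy','k1')}},open('w1.json','w'))
E
```

```text
2.7 [ 0.3696 -0.3457  0.3051] [ 0.887  -0.0013 -0.4617  0.0003] 0.6227175711976112
[[-0.0, 0.28, -0.96, 0.019], [1.0, 0.0, 0.0, 0.0], [0.0, -0.96, -0.28, -0.072], [0.0, 0.0, 0.0, 1.0]] 71.13895353335131 -0.0435040903457173
call dropper_bottle_1 [346.7 177.1] 0.6 [ 0.5647 -0.3866  0.026 ]
call dropper_bottle_1 [280.4 170.2] 0.57 [ 0.5737 -0.3082  0.026 ]
call dropper_bottle_1 [271.4 181.6] 0.63 [ 0.5592 -0.2981  0.026 ]
call dropper_bottle_1 [347.5 187.8] 0.61 [ 0.5513 -0.387   0.026 ]
call slant_holder [314.5 182.3] 0.87 [ 0.5683 -0.3488  0.    ]
call slant_holder [312.5 195.9] 0.7 [ 0.5501 -0.3463  0.    ]
```

View pics/w1.png

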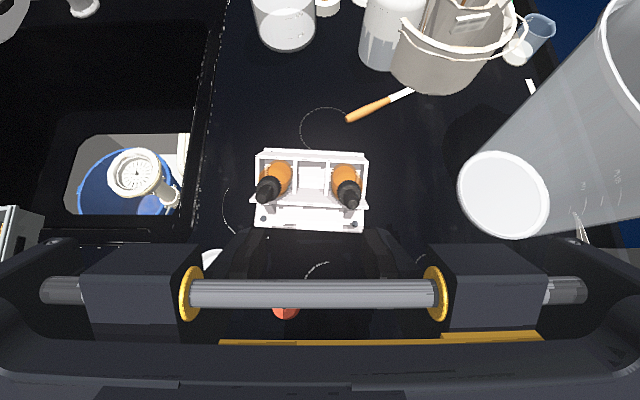

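```bash
cat > ov.py <<'E'
from h import *
import json,sys
p1=json.load(open('w1.json')); st1={'tcp_pos':np.array(p1['pos']),'tcp_rot':p1['rot']}
def cat(W,n,p,st,box,s,HX,HY,yaw,bz=.024):
    im=cv2.imread(f'pics/{n}.png'); x0,y0,x1,y1=box
    im=cv2.resize(im[y0:y1,x0:x1],None,fx=s,fy=s,interpolation=cv2.INTER_CUBIC)
    Rz=R.from_euler('z',yaw).as_matrix(); f=lambda L:(np.array(L)@Rz.T+[HX,HY,0])
    px=lambda L:(((proj(p,f(L),st)-[x0,y0]+.5)*s).astype(np.int32))
    q=[[-.0525,-.065,.002],[.0525,-.065,.002],[.0525,.065,.002],[-.0525,.065,.002]]
    cv2.polylines(im,[px(q)],True,(0,255,0),1)
    a=np.array([-np.sin(np.radians(35)),0,np.cos(np.radians(35))])
    for y in(-.038,.038):
        F=np.array([W,y,bz]); u=np.array([np.cos(np.radians(35)),0,np.sin(np.radians(35))])
        cv2.polylines(im,[px([F,F+.106*a])],False,(255,0,255),1)
        for h,r in((.065,.0165),(.0,.0165)):
            cv2.polylines(im,[px([F+h*a+r*(np.cos(t)*u+np.sin(t)*np.array([0,1,0])) for t in np.linspace(0,6.28,24)])],True,(255,255,0),1)
    return im
E
python3 - <<'E'
from ov import *
S=ctrl.capture('scene'); Tp=ctrl.capture('top')
import pickle; pickle.dump([{k:v for k,v in q.items() if k!='color'} for q in(S,Tp)],open('cams.pkl','wb'))
save(S,'s2');save(Tp,'t2')
w,v=np.array(p1['cx']),0
for uv in[(253,227),(367,233),(256,150),(366,155)]: print(onz(p1,uv,.002,st1))
a=(.571,-.344,-.05)
I=[cat(0.0,'w1',p1,st1,(240,140,380,245),4,*a),cat(0.0,'t2',Tp,None,(395,155,465,220),5.7,*a)]
h=min(i.shape[0] for i in I)
h=420;J=[cv2.resize(i,(int(i.shape[1]*h/i.shape[0]*.7),int(h*.7))) for i in I]
cv2.imwrite('pics/o1.png',np.hstack(J)); print(np.hstack(J).shape, ctrl.observe()['t'])
E
```

```text
[ 0.51029239 -0.274891    0.002     ]
[ 0.50277562 -0.41106548  0.002     ]
[ 0.61334895 -0.27191375  0.002     ]
[ 0.60579486 -0.4164031   0.002     ]
(294, 709, 3) 3.05
```

View pics/o1.png

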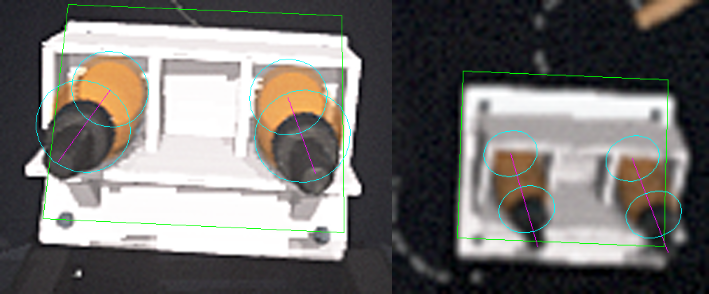

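```bash
python3 - <<'E'
from ov import *
import pickle; S,Tp=pickle.load(open('cams.pkl','rb'))
a=(.5595,-.3445,-.052)
I=[cat(.0115,'w1',p1,st1,(240,140,380,245),4,*a),cat(.0115,'t2',Tp,None,(395,155,465,220),6,*a),cat(.0115,'s2',S,None,(270,285,350,370),6,*a)]
h=300;J=[cv2.resize(i,(int(i.shape[1]*h/i.shape[0]),h)) for i in I]
M=np.zeros((600,800,3),np.uint8); M[:300,:J[0].shape[1]]=J[0]; M[:300,400:400+J[1].shape[1]]=J[1]
big=cv2.resize(J[2],None,fx=1,fy=1); M[300:600,:big.shape[1]]=big
cv2.imwrite('pics/o2.png',M)
E
```

```text
(no output)
```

View pics/o2.png

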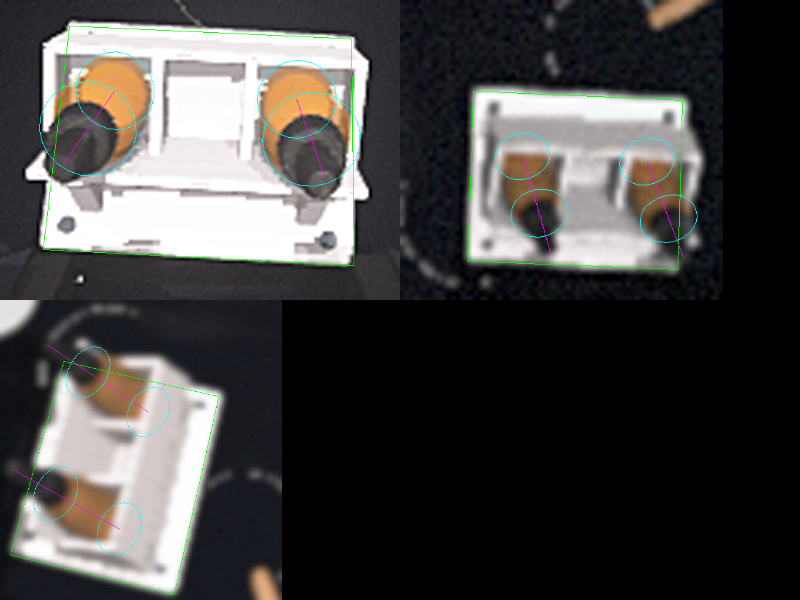

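```bash
python3 - <<'E'
import cv2,numpy as np
def c(n,b,s):
    im=cv2.imread(f'pics/{n}.png'); im=cv2.resize(im[b[1]:b[3],b[0]:b[2]],None,fx=s,fy=s,interpolation=cv2.INTER_CUBIC)
    return (255*(im/255.)**.5).astype(np.uint8)
M=np.zeros((600,800,3),np.uint8)
for (n,b,s,x,y) in[('w1',(250,155,375,215),4,0,0),('s2',(270,295,320,360),5,550,0),('t2',(405,170,460,215),8,0,240)]:
    i=c(n,b,s); M[y:y+i.shape[0],x:x+i.shape[1]]=i
cv2.imwrite('pics/z.png',M)
E
```

```text
(no output)
```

View pics/z.png

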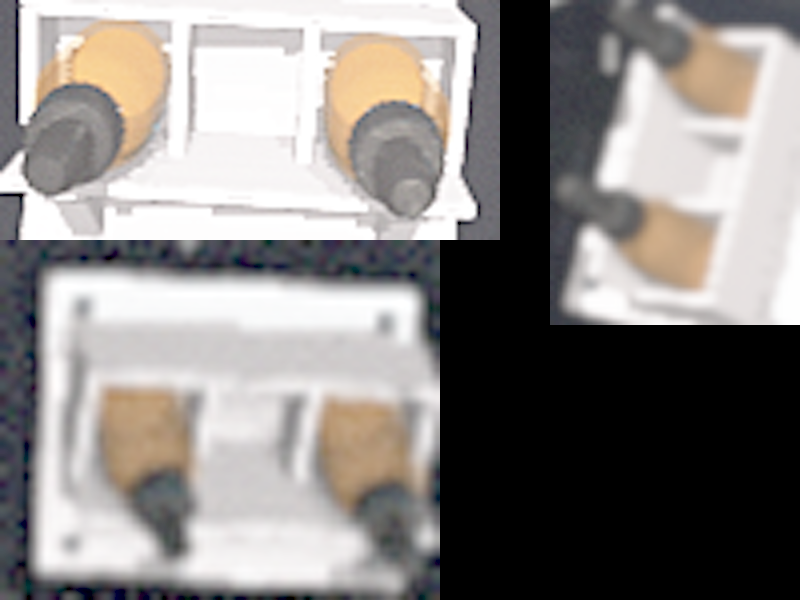

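```bash
python3 - <<'E'
from ov import *
import pickle; S,Tp=pickle.load(open('cams.pkl','rb'))
np.set_printoptions(precision=4,suppress=True)
for n,w,s,t in[('tip2',(261.2,199.5),(283,294.8),(427.2,209)),('tip1',(352.5,204.2),(273,332.2),(454,209)),('col2',(271.2,184.5),(296,306),(424.8,200)),('col1',(349.5,190),(285.6,338.6),(452.2,201.5))]:
    rs=[ray(p1,w,st1),ray(S,s),ray(Tp,t)]
    print(n,*tri(rs),tri(rs[:2])[0],tri(rs[1:])[0])
Rz=R.from_euler('z',-.052).as_matrix();a=Rz@[-np.sin(np.radians(35)),0,np.cos(np.radians(35))]
for y in(.038,-.038): print('model',[Rz@[.0115,y,0]+[.5595,-.3445,.024]+a*h for h in(0,.073,.106)])
E
```

```text
tip2 [ 0.5111 -0.3026  0.1144] [np.float64(0.0027184731600899746), np.float64(0.0027319237120444297), np.float64(0.001358388575050414)] [ 0.5108 -0.3014  0.1115] [ 0.5123 -0.302   0.1205]
tip1 [ 0.5091 -0.3783  0.1039] [np.float64(0.0022155883292649162), np.float64(0.0017139335010798202), np.float64(0.0030875945439432693)] [ 0.5074 -0.3791  0.1073] [ 0.5097 -0.3773  0.105 ]
col2 [ 0.5382 -0.3058  0.073 ] [np.float64(0.0006191232407106031), np.float64(0.000837211304737134), np.float64(0.000723046203152359)] [ 0.5387 -0.3049  0.0705] [ 0.5385 -0.3061  0.0741]
col1 [ 0.532  -0.3805  0.076 ] [np.float64(0.002053230441135135), np.float64(0.0012531849109312912), np.float64(0.0011214818562230347)] [ 0.5313 -0.3808  0.0773] [ 0.5326 -0.3796  0.078 ]
model [array([ 0.573 , -0.3071,  0.024 ]), array([ 0.5311, -0.305 ,  0.0838]), array([ 0.5122, -0.304 ,  0.1108])]
model [array([ 0.569, -0.383,  0.024]), array([ 0.5272, -0.3809,  0.0838]), array([ 0.5083, -0.3799,  0.1108])]
```

```bash
python3 - <<'E'
from h import *
np.set_printoptions(precision=4,suppress=True)
st=ctrl.observe(); print(st['t'],st['tcp_pos'],st['gripper_width'],st['contact_force'])
Rt=tool(np.radians(35),-.052,-1); a=-Rt.as_matrix()[:,0]; print(a)
for foot in([.573,-.306,.024],[.569,-.3818,.024]):
    for h in(.141,.066): print(h,delta(Rt,foot+a*(h+.147)))
E
```

```text
3.05 [ 0.3698 -0.3445  0.3048] 0.6235754471897655 [0.6847 0.476  0.8931]
[-0.5728  0.0298  0.8192]
0.141 [ 0.0003 -0.0001 -0.0516  0.0382  0.0471 -0.0449]
0.066 [ 0.0003 -0.0001 -0.0516  0.0812  0.0449 -0.1063]
0.141 [ 0.0003 -0.0001 -0.0516  0.0342 -0.0287 -0.0449]
0.066 [ 0.0003 -0.0001 -0.0516  0.0772 -0.0309 -0.1063]
```

Emit:
apply_moves --increments '[0,0,-0.052,0.038,0.047,-0.045,96,0,0,-0.052,0.038,0.047,-0.045,96,0,0,-0.052,0.038,0.047,-0.045,96,0,0,-0.052,0.055,0.046,-0.069,96,0,0,-0.052,0.07,0.0455,-0.09,96,0,0,-0.052,0.07,0.0455,-0.09,96,0,0,-0.052,0.07,0.0455,-0.09,96]'

```text
t: 3.75
tcp_pos: [0.4502, -0.3229, 0.2414]
tcp_rot: [0.878, -0.006, -0.479, -0.022]
contact_force: [-0.2, -1.0, -0.2]
gripper_width: 0.623
```

```bash
python3 - <<'E'
from h import *
np.set_printoptions(precision=4,suppress=True)
st=ctrl.observe(); p=ctrl.capture('wrist'); save(p,'w2'); S=ctrl.capture('scene'); save(S,'s3')
Rt=tool(np.radians(35),-.052,-1); a=-Rt.as_matrix()[:,0]
print(st['tcp_pos'],delta(Rt,np.array([.573,-.306,.024])+a*.213,st))
im=np.zeros((600,640,3),np.uint8); im[:400]=p['color'][:,:]; 
s=cv2.resize(S['color'][270:360,250:370],None,fx=2.2,fy=2.2,interpolation=2); im[400:400+s.shape[0],:s.shape[1]]=s
cv2.imwrite('pics/c2.png',im[:,:,::-1])
E
```

```text
[ 0.4502 -0.3229  0.2414] [-0.0337 -0.0386 -0.0209  0.0008  0.0233 -0.0429]
```

View pics/c2.png

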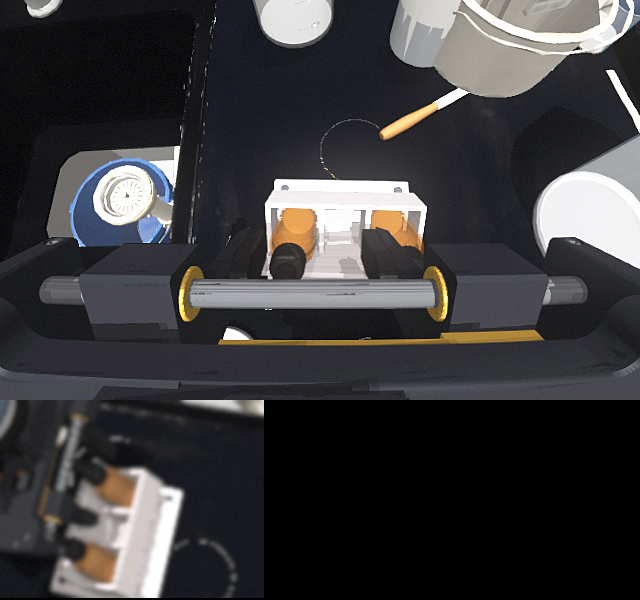

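```bash
python3 - <<'E'
from h import *
np.set_printoptions(precision=4,suppress=True)
st=ctrl.observe(); print(st['t'],np.array(st['joints']),np.array(st['qd']),st['tcp_pos'])
Rt=tool(np.radians(35),-.052,-1); a=-Rt.as_matrix()[:,0]
print(delta(Rt,np.array([.573,-.306,.024])+a*(.213+.02),st))
E
```

```text
3.85 [ 0.8771  0.5938 -0.296   2.0619 -1.3053  0.1922  0.3129] [ 0.0013 -0.006  -0.0003  0.0022  0.001  -0.0004  0.0015] [ 0.4498 -0.323   0.2419]
[-0.0329 -0.0383 -0.0205 -0.0102  0.024  -0.0271]
```

```bash
python3 - <<'E'
from h import *
np.set_printoptions(precision=4,suppress=True)
st=ctrl.observe()
a=-tool(np.radians(35),-.052,-1).as_matrix()[:,0]
Rt=tool(np.radians(15),-.052,-1); t=-Rt.as_matrix()[:,0]
for f in([.573,-.306,.024],[.569,-.3818,.024]):
    for s in(.09,0.03,0): print(s,delta(Rt,np.array(f)+a*.066+t*(.147+s),st))
E
```

```text
0.09 [-0.018   0.3105 -0.0148  0.0242  0.0222  0.0651]
0.03 [-0.018   0.3105 -0.0148  0.0397  0.0214  0.0071]
0 [-0.018   0.3105 -0.0148  0.0474  0.021  -0.0219]
0.09 [-0.018   0.3105 -0.0148  0.0202 -0.0536  0.0651]
0.03 [-0.018   0.3105 -0.0148  0.0357 -0.0544  0.0071]
0 [-0.018   0.3105 -0.0148  0.0434 -0.0548 -0.0219]
```

Emit:
apply_moves --increments '[0,0,0,-0.025,0,0.035,96,0,0,0,-0.04,0,0.07,96,-0.018,0.31,-0.015,-0.01,0.022,0.085,96,-0.018,0.31,-0.015,0.024,0.022,0.075,96,-0.018,0.31,-0.015,0.024,0.022,0.065,96,-0.018,0.31,-0.015,0.024,0.022,0.065,96,-0.018,0.31,-0.015,0.024,0.022,0.065,96,-0.018,0.31,-0.015,0.024,0.022,0.065,96]'

```text
t: 4.65
tcp_pos: [0.4738, -0.301, 0.3067]
tcp_rot: [0.794, -0.02, -0.608, -0.016]
contact_force: [-0.7, 0.1, 0.7]
gripper_width: 0.624
```

```bash
cat > g.py <<'E'
from h import *
np.set_printoptions(precision=4,suppress=True)
st=ctrl.observe(); print(st['t'],np.array(st['joints']),st['tcp_pos'],st['gripper_width'])
a=-tool(np.radians(35),-.052,-1).as_matrix()[:,0]
Rt=tool(np.radians(15),-.052,-1); t=-Rt.as_matrix()[:,0]
for f in([.573,-.306,.024],[.569,-.3818,.024]):
    for s in(.09,0.03,0): print(s,delta(Rt,np.array(f)+a*.066+t*(.147+s),st))
E
python3 g.py
```

```text
4.65 [ 0.264   0.4872  0.3267  1.9649 -0.5517  0.5412 -0.6327] [ 0.4738 -0.301   0.3067] 0.6241331801993191
0.09 [-0.001   0.0015 -0.0004  0.0002  0.0001  0.0003]
0.03 [-0.001   0.0015 -0.0004  0.0157 -0.0007 -0.0576]
0 [-0.001   0.0015 -0.0004  0.0234 -0.0011 -0.0866]
0.09 [-0.001   0.0015 -0.0004 -0.0038 -0.0757  0.0003]
0.03 [-0.001   0.0015 -0.0004  0.0117 -0.0765 -0.0576]
0 [-0.001   0.0015 -0.0004  0.0194 -0.0769 -0.0866]
```

Pose reached with margin. Descend onto bottle 2.

Emit:
apply_moves --increments '[0,0,0,0.008,0,-0.03,96,0,0,0,0.016,-0.001,-0.058,96,0,0,0,0.02,-0.001,-0.074,96,0,0,0,0.0235,-0.001,-0.0865,96,0,0,0,0.0235,-0.001,-0.0865,96,0,0,0,0.0235,-0.001,-0.0865,96]'

```text
t: 5.25
tcp_pos: [0.4976, -0.3026, 0.2205]
tcp_rot: [0.793, -0.021, -0.608, -0.016]
contact_force: [-1.2, -0.3, 0.5]
gripper_width: 0.623
```

```bash
python3 g.py; python3 - <<'E'
from h import *
p=ctrl.capture('wrist'); S=ctrl.capture('scene'); Tt=ctrl.capture('top')
im=np.zeros((600,640,3),np.uint8)
w=cv2.resize(p['color'][150:350,140:500],(640,355)); im[:355]=w
s=cv2.resize(S['color'][270:360,240:360],(320,240),interpolation=2); im[357:597,:320]=s
s=cv2.resize(Tt['color'][150:225,385:485],(320,240),interpolation=2); im[357:597,320:]=s
im=(255*(im/255.)**.7).astype(np.uint8)
cv2.imwrite('pics/c3.png',im[:,:,::-1])
E
```

```text
5.25 [ 0.3409  0.6537  0.2091  1.9363 -0.6565  0.3964 -0.5419] [ 0.4976 -0.3026  0.2205] 0.6231741110097632
0.09 [-0.0005  0.0009  0.0005 -0.0236  0.0017  0.0865]
0.03 [-0.0005  0.0009  0.0005 -0.0081  0.0009  0.0285]
0 [-0.0005  0.0009  0.0005 -0.0004  0.0005 -0.0004]
0.09 [-0.0005  0.0009  0.0005 -0.0276 -0.0741  0.0865]
0.03 [-0.0005  0.0009  0.0005 -0.0121 -0.0749  0.0285]
0 [-0.0005  0.0009  0.0005 -0.0044 -0.0753 -0.0004]
```

View pics/c3.png

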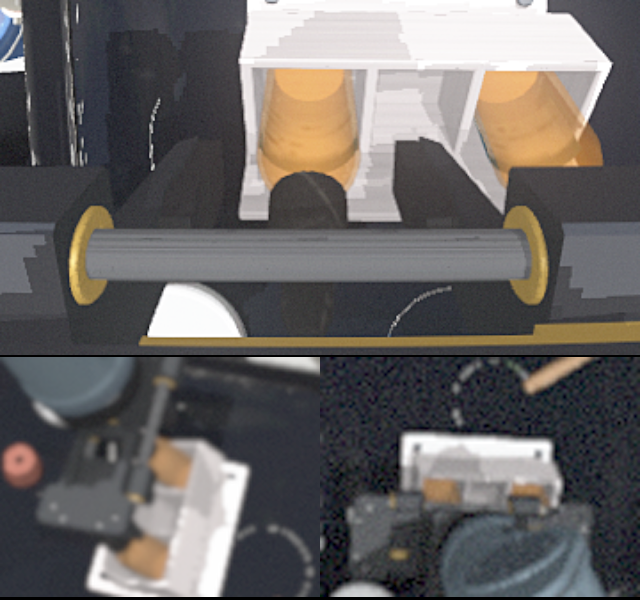

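Emit:
apply_moves --increments '[0,0,0,0,0,0,255,0,0,0,0,0,0,255,0,0,0,0,0,0,255,0,0,0,0,0,0,255,0,0,0,0,0,0,255]' --grip_force 25

```text
t: 5.9
tcp_pos: [0.4983, -0.3018, 0.2201]
tcp_rot: [0.793, -0.02, -0.608, -0.016]
contact_force: [-0.6, -0.1, 1.9]
gripper_width: 0.366
```

Emit:
apply_moves --increments '[0,0,0,-0.006,0,0.008,255,0,0,0,-0.0145,0.001,0.0205,255,0,0,0,-0.026,0.0015,0.037,255,0,0,0,-0.0375,0.002,0.0535,255,0,0,0,-0.049,0.0025,0.07,255,0,0,0,-0.057,0.003,0.082,255,0,0,0,-0.057,0.003,0.12,255,0,0,0,-0.057,0.003,0.15,255,0,0,0,-0.057,0.003,0.16,255]'

```text
t: 6.8
tcp_pos: [0.4414, -0.2993, 0.3829]
tcp_rot: [0.794, -0.021, -0.607, -0.015]
contact_force: [0.7, -0.6, -0.0]
gripper_width: 0.368
```

```bash
python3 - <<'E'
from h import *
np.set_printoptions(precision=4,suppress=True)
st=ctrl.observe(); print(st['t'],st['tcp_pos'],st['gripper_width'],st['joints'])
Rt=tool(np.radians(15),-.052,-1); print(delta(tool(np.radians(-20),0,-1),[.50,-.02,.38],st))
S=ctrl.capture('scene'); Tp=ctrl.capture('top'); save(S,'s4'); save(Tp,'t4')
im=np.zeros((600,800,3),np.uint8)
im[:420,:400]=cv2.resize(S['color'][135:219,260:340],(400,420),interpolation=2)
im[:420,400:]=cv2.resize(Tp['color'][185:269,255:335],(400,420),interpolation=2)
im[420:600,:300]=cv2.resize(S['color'][230:330,220:387],(300,180),interpolation=2)
cv2.imwrite('pics/c4.png',(255*(im/255.)**.7).astype(np.uint8)[:,:,::-1])
E
```

```text
6.8 [ 0.4414 -0.2993  0.3829] 0.36789124806223367 [ 0.2054  0.3288  0.4185  1.9815 -0.4358  0.6703 -0.7145]
[ 0.0172  0.6149  0.049   0.0586  0.2793 -0.0029]
```

View pics/c4.png

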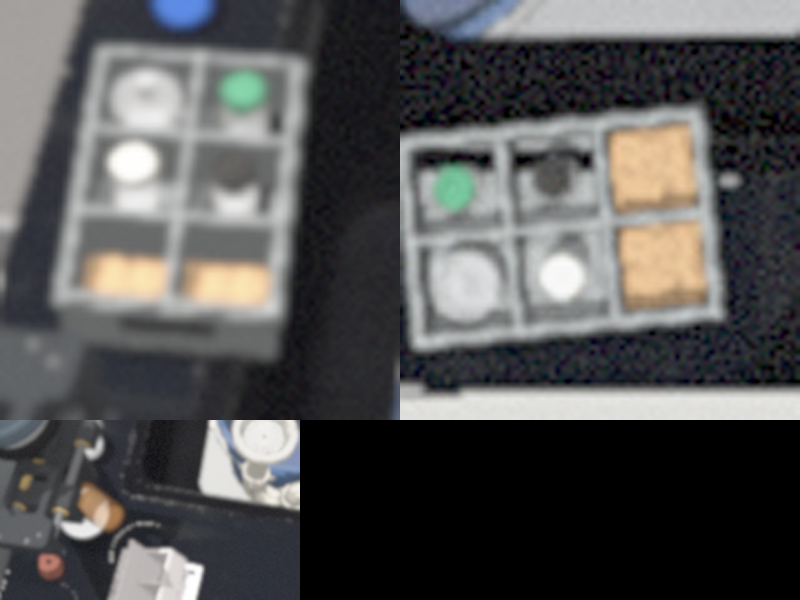

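```bash
python3 - <<'E'
from h import *
import pickle; S,Tp=pickle.load(open('cams.pkl','rb'))
from scipy.optimize import least_squares
np.set_printoptions(precision=4,suppress=True)
# order (+x,+y),(+x,-y),(-x,-y),(-x,+y)
C=np.array([[.0565,.0835],[.0565,-.0835],[-.0565,-.0835],[-.0565,.0835]])
tp=[(256,212.6),(315.4,206),(319.4,248.6),(258.6,254)]
sc=[(321,147.4),(317,198),(271,195),(279,144)]
def W(v,L,z): c,s=np.cos(v[2]),np.sin(v[2]); L=np.array(L); return np.c_[v[0]+c*L[:,0]-s*L[:,1],v[1]+s*L[:,0]+c*L[:,1],np.full(len(L),z)]
def f(v,w=(1,1)): return np.r_[w[0]*(proj(Tp,W(v,C,.046))-tp).ravel(),w[1]*(proj(S,W(v,C,.046))-sc).ravel()]
for w in((1,1),(1,0),(0,1)):
    r=least_squares(f,[.465,.07,0],args=(w,)); print(w,r.x,f(r.x).round(1) if w==(1,1) else ''); print(W(r.x,[[-.027,-.054],[.027,-.054]],.0065))
print(onz(Tp,(305.4,218.6),.0065),onz(Tp,(307.4,237.4),.0065))
E
```

```text
(1, 1) [0.462  0.0672 0.0947] [-1.3 -0.5 -0.1 -0.2  0.2 -1.7  0.2 -0.7 -1.1 -0.1 -2.3  0.1 -0.1 -0.1
  0.4  0.6]
[[0.4403 0.0108 0.0065]
 [0.494  0.016  0.0065]]
(1, 0) [0.4599 0.0665 0.0839] 
[[0.4375 0.0105 0.0065]
 [0.4913 0.015  0.0065]]
(0, 1) [0.464  0.0678 0.1047] 
[[0.4428 0.0113 0.0065]
 [0.4965 0.0169 0.0065]]
[0.492  0.0178 0.0065] [0.439  0.0126 0.0065]
```

```bash
cat > pl.py <<'E'
from h import *
np.set_printoptions(precision=4,suppress=True)
st=ctrl.observe(); print(st['t'],np.array(st['joints']),st['tcp_pos'],st['gripper_width'],st['contact_force'])
Rt=tool(np.radians(-20),.09,-1); t=-Rt.as_matrix()[:,0]
for n,c in((0,[.440,.0115]),(3,[.4935,.0165])):
    for z in(.1,.0095,): print(n,z,delta(Rt,np.r_[c,z+.066]+t*.147,st))
E
python3 pl.py
```

```text
6.9 [ 0.2064  0.3313  0.4165  1.9831 -0.4376  0.6683 -0.7128] [ 0.4414 -0.2988  0.381 ] 0.3639450285338529 [ 0.0629 -0.2417 -0.8357]
0 0.1 [-0.0117  0.6139  0.1357  0.0487  0.3148 -0.0769]
0 0.0095 [-0.0117  0.6139  0.1357  0.0487  0.3148 -0.1674]
3 0.1 [-0.0117  0.6139  0.1357  0.1022  0.3198 -0.0769]
3 0.0095 [-0.0117  0.6139  0.1357  0.1022  0.3198 -0.1674]
```

Emit:
apply_moves --increments '[-0.003,0.123,0.027,0.01,0.035,0,255,-0.005,0.245,0.054,0.02,0.075,0,255,-0.007,0.368,0.081,0.03,0.115,0,255,-0.009,0.49,0.108,0.04,0.155,0,255,-0.012,0.614,0.136,0.049,0.195,0,255,-0.012,0.614,0.136,0.049,0.235,0,255,-0.012,0.614,0.136,0.049,0.275,-0.01,255,-0.012,0.614,0.136,0.049,0.315,-0.04,255,-0.012,0.614,0.136,0.049,0.315,-0.077,255,-0.012,0.614,0.136,0.049,0.315,-0.077,255,-0.012,0.614,0.136,0.049,0.315,-0.077,255,-0.012,0.614,0.136,0.049,0.315,-0.077,255]'

```text
t: 8.1
tcp_pos: [0.4906, 0.015, 0.3039]
tcp_rot: [-0.572, -0.025, 0.819, -0.036]
contact_force: [0.2, -0.4, -0.1]
gripper_width: 0.368
```

```bash
python3 pl.py; cat > look.py <<'E'
from h import *
import sys
n=sys.argv[1]
st=ctrl.observe(); S=ctrl.capture('scene'); Tp=ctrl.capture('top'); p=ctrl.capture('wrist')
save(S,'s'+n);save(Tp,'t'+n);save(p,'w'+n)
im=np.zeros((600,800,3),np.uint8)
im[:400,:400]=cv2.resize(S['color'][120:220,240:340],(400,400),interpolation=2)
im[:400,400:]=cv2.resize(Tp['color'][185:269,255:335],(400,400),interpolation=2)
im[400:600,:320]=cv2.resize(p['color'],(320,200))
im[400:600,320:640]=cv2.resize(p['color'][150:350,160:480],(320,200))
cv2.imwrite('pics/c'+n+'.png',(255*(im/255.)**.7).astype(np.uint8)[:,:,::-1])
E
python3 look.py 5
```

```text
8.1 [-0.3993  0.5354  0.3664  1.9166 -0.1928  1.083  -1.4094] [0.4906 0.015  0.3039] 0.36791912224414614 [ 0.2249 -0.3869 -0.0873]
0 0.1 [ 0.0002 -0.0015  0.0027 -0.0005  0.001   0.0003]
0 0.0095 [ 0.0002 -0.0015  0.0027 -0.0005  0.001  -0.0902]
3 0.1 [ 0.0002 -0.0015  0.0027  0.053   0.006   0.0003]
3 0.0095 [ 0.0002 -0.0015  0.0027  0.053   0.006  -0.0902]
```

View pics/c5.png

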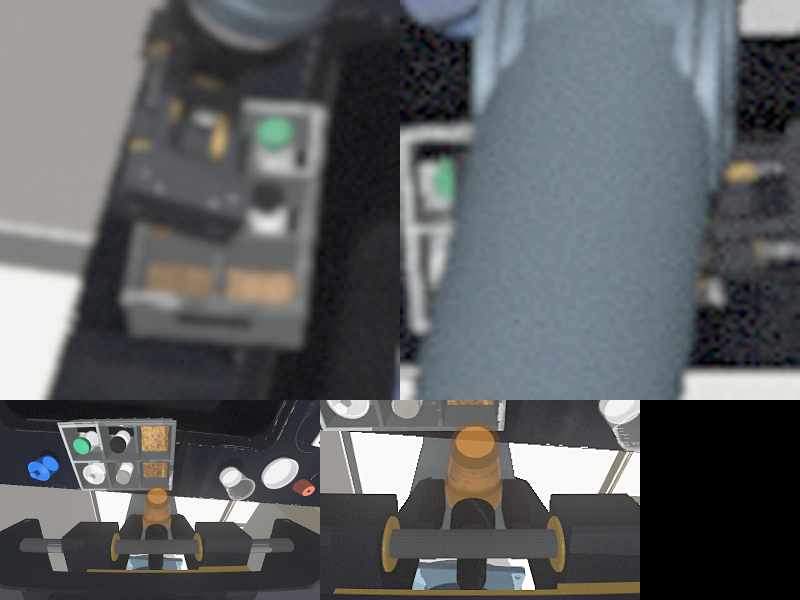

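```bash
cat > chk.py <<'E'
from h import *
import sys
st=ctrl.observe(); p=ctrl.capture('wrist')
np.set_printoptions(precision=4,suppress=True)
hsv=cv2.cvtColor(p['color'],cv2.COLOR_RGB2HSV)
m=cv2.inRange(hsv,(8,130,60),(25,255,255)); m[:140]=0; m[:, :240]=0; m[:,400:]=0
n,l,s,c=cv2.connectedComponentsWithStats(m); i=1+np.argmax(s[1:,4]); print('amber bbox',s[i])
ys=np.unique(np.where(l==i)[0])
for y in ys[::6]:
    xs=np.where(l[y]==i)[0]; print(y,xs.min(),xs.max(),end='; ')
M=R.from_quat(st['tcp_rot']).as_matrix(); g=st['tcp_pos']+M[:,0]*.147
print('\ngrasp',g)
for tilt in(-.05,0,.05):
  a=R.from_rotvec(M[:,1]*tilt).apply([0,0,1.]); e1=M[:,1]-a*(M[:,1]@a); e1/=np.linalg.norm(e1); e2=np.cross(a,e1)
  th=np.linspace(0,2*np.pi,60)
  for dh in(0,):
    foot=g-a*(.066+dh)
    q=proj(p,[foot+.0165*(np.cos(t)*e1+np.sin(t)*e2) for t in th],st)
    q2=proj(p,[foot+.05*a+.0165*(np.cos(t)*e1+np.sin(t)*e2) for t in th],st)
    print(tilt,'foot ring u',q[:,0].min(),q[:,0].max(),'v',q[:,1].min(),q[:,1].max(),'h50 u',q2[:,0].min(),q2[:,0].max(),'v',q2[:,1].min(),q2[:,1].max(), 'foot',foot)
E
python3 chk.py
```

```text
amber bbox [ 285  176   58   83 3345]
176 311 318; 182 299 330; 188 296 333; 194 295 334; 200 294 334; 206 293 335; 212 292 336; 218 291 337; 224 290 337; 230 289 338; 236 287 339; 242 285 342; 248 287 339; 254 289 337; 
grasp [0.4405 0.0111 0.166 ]
-0.05 foot ring u 289.4191326810939 336.04531766634807 v 168.13825778125346 207.63230104565127 h50 u 283.0554979938389 342.10918800543584 v 212.9685762222315 257.38996125538546 foot [0.4372 0.0108 0.1001]
0 foot ring u 289.186913882408 336.26412540873486 v 164.42346366104587 203.39089214523017 h50 u 282.9585945699708 342.20916220484287 v 212.75709522274286 255.41370518079677 foot [0.4405 0.0111 0.1   ]
0.05 foot ring u 288.9340199548079 336.50278065058626 v 160.78540652498663 199.19047277998197 h50 u 282.85511663875445 342.31533140646525 v 212.6530548987554 253.44589821024854 foot [0.4438 0.0114 0.1001]
```

```bash
cat > fit.py <<'E'
from h import *
from scipy.optimize import least_squares
np.set_printoptions(precision=4,suppress=True)
st=ctrl.observe(); p=ctrl.capture('wrist'); save(p,'wf')
k,d=K(p)
hsv=cv2.cvtColor(p['color'],cv2.COLOR_RGB2HSV)
m=cv2.inRange(hsv,(6,90,40),(28,255,255)); m[:140]=0; m[:, :240]=0; m[:,400:]=0
n,l,s,c=cv2.connectedComponentsWithStats(m); i=1+np.argmax(s[1:,4])
m=(l==i).astype(np.uint8)*255
M=R.from_quat(st['tcp_rot']).as_matrix(); g=st['tcp_pos']+M[:,0]*.147
th=np.linspace(0,2*np.pi,60)
def pose(v):
    a=R.from_rotvec(M[:,1]*v[1]).apply([0,0,1.]); a=R.from_rotvec(np.cross(M[:,1],a)*v[3]).apply(a)
    e1=M[:,1]-a*(M[:,1]@a); e1/=np.linalg.norm(e1); e2=np.cross(a,e1)
    return g-a*(.066+v[0])+e2*v[2]+e1*v[4],a,e1,e2
def mask(v):
    f,a,e1,e2=pose(v); I=np.zeros((400,640),np.uint8)
    P=[f+h*a+r*(np.cos(t)*e1+np.sin(t)*e2) for h,r in((0,.0165),(.065,.0165),(.073,.011)) for t in th]
    q=proj(p,np.array(P),st); cv2.fillConvexPoly(I,cv2.convexHull((q*16).astype(np.int32).astype(np.int32)),255,cv2.LINE_AA,4)
    q=proj(p,np.array([f+h*a+.011*(np.cos(t)*e1+np.sin(t)*e2) for h in(.073,.085) for t in th]),st)
    cv2.fillConvexPoly(I,cv2.convexHull((q*16).astype(np.int32)),0,cv2.LINE_AA,4)
    return I
B=lambda x:cv2.GaussianBlur(x.astype(np.float32)/255,(0,0),2)[165:258,270:360]  # rows above fingers
tb=B(m)
best=None
for h0 in(-.005,.005,.015):
    r=least_squares(lambda v:(B(mask(v*.01))-tb).ravel(),np.array([h0,0,0,0,0])/.01,diff_step=.05,x_scale=1)
    if best is None or r.cost<best.cost: best=r
v=best.x*.01; f,a,_,_=pose(v); print('dh,tilt,perp,roll,lat',v,'cost',best.cost,'foot',f,'axis',a,'bbox',s[i],'g',g)
o=p['color'].copy(); cs,_=cv2.findContours((mask(v)>127).astype(np.uint8),0,1); cv2.drawContours(o,cs,-1,(0,255,0),1)
cv2.imwrite('pics/fit.png',cv2.resize(o[140:300,230:410],None,fx=3,fy=3)[:,:,::-1])
E
python3 fit.py
```

```text
dh,tilt,perp,roll,lat [ 0.0181 -0.     -0.0157  0.      0.0008] cost 33.284157 foot [0.4248 0.0091 0.0818] axis [0. 0. 1.] bbox [ 284  172   59   88 3945] g [0.4404 0.0113 0.1658]
```

View pics/fit.png

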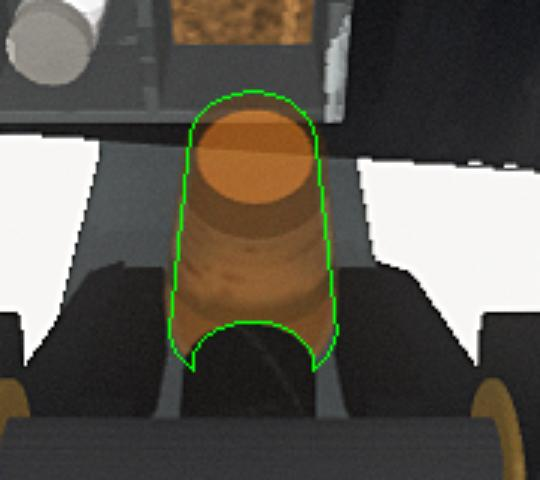

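```bash
python3 - <<'E'
s=open('fit.py').read()
i=s.index('best=None'); j=s.index('v=best.x')
s=s[:i]+'''from scipy.optimize import minimize
sg=np.array([.03,.1,.004,.05,.003])
best=min((minimize(lambda v:((B(mask(v*sg))-tb)**2).sum()+2*(v**2).sum(),[h0,t0,0,0,0],method='Nelder-Mead',options=dict(initial_simplex=np.vstack([[h0,t0,0,0,0]]+[np.array([h0,t0,0,0,0])+.4*e for e in np.eye(5)]),maxfev=400)) for h0 in(0,.5) for t0 in(-.5,.5)),key=lambda r:r.fun)
best.cost=best.fun; best.x=best.x*sg/.01
'''+s[j:]
open('fit.py','w').write(s)
E
time python3 fit.py
```

```text
dh,tilt,perp,roll,lat [ 0.0118 -0.0532 -0.0088  0.0179  0.    ] cost 57.47308466324232 foot [0.4275 0.0089 0.0885] axis [0.0514 0.0226 0.9984] bbox [ 284  172   59   88 3950] g [0.4403 0.0114 0.1657]
real	0m5.741s
user	0m5.080s
sys	0m0.841s
```

```bash
python3 - <<'E'
from h import *
import pickle; S,Tp=pickle.load(open('cams.pkl','rb'))
np.set_printoptions(precision=1,suppress=True)
a=-tool(np.radians(35),-.052,-1).as_matrix()[:,0]
Rt=tool(np.radians(15),-.052,-1).as_matrix(); g=np.array([.4414,-.299,.382])+Rt[:,0]*.147
e1=Rt[:,1]; u=np.cross(a,e1)   # same e2 convention
im=cv2.imread('pics/s4.png'); hsv=cv2.cvtColor(im,cv2.COLOR_BGR2HSV)
m=cv2.inRange(hsv,(6,90,40),(28,255,255)); b=np.zeros_like(m); b[255:310,255:310]=m[255:310,255:310]
n,l,s,c=cv2.connectedComponentsWithStats(b); i=1+np.argmax(s[1:,4]); print(s[i],c[i])
mm=l==i
for dh in(0,.006,.012,.018):
  for pp in(-.009,-.0045,0):
    f=g-a*(.066+dh)+u*pp
    th=np.linspace(0,6.28,40)
    P=np.array([f+h*a+.0165*(np.cos(t)*e1+np.sin(t)*u) for h in(0,.065) for t in th])
    I=np.zeros(m.shape,np.uint8); q=proj(S,P); cv2.fillConvexPoly(I,cv2.convexHull((q*16).astype(np.int32)),255,8,4)
    # only foot part below: compare extents
    d=np.array([1,1])/2**.5
    pts=np.argwhere(mm)[:,::-1]; v=(q[60:]); ax=proj(S,np.array([f,f+.05*a])); dv=ax[0]-ax[1]; dv/=np.linalg.norm(dv); nn=np.array([-dv[1],dv[0]])
    print(dh,pp,'foot px',ax[0],'model far',(q@dv).max(),'obs',(pts@dv).max()+.5,'model side',(q@nn).min(),(q@nn).max(),'obs',(pts@nn).min(),(pts@nn).max())
E
```

```text
[263 264  27  29 396] [275.6 277.4]
0 -0.009 foot px [279.5 284.3] model far 397.4178110093169 obs 400.1713048679407 model side 65.58933661541221 83.60221239776249 obs 63.19489659640067 81.15065331440486
0 -0.0045 foot px [281.2 284.3] model far 398.9850871305274 obs 400.31296380103936 model side 63.77296552460891 81.84264768003933 obs 62.4782904623266 80.39639121482152
0 0 foot px [283.  284.2] model far 400.55814563418943 obs 400.4552682589814 model side 61.9325524879972 80.05914579210217 obs 61.75067149554986 79.63048320411018
0.006 -0.009 foot px [281.4 285.6] model far 399.6824436256436 obs 400.1496424397512 model side 65.7427959957289 83.6707229784782 obs 63.3038163629446 81.26529190203729
0.006 -0.0045 foot px [283.1 285.6] model far 401.25114573998036 obs 400.29176410402704 model side 63.92592074525808 81.91000547672937 obs 62.58601654031223 80.50978144020017
0.006 0 foot px [284.8 285.5] model far 402.8255758416037 obs 400.4345325135718 model side 62.08498226897116 80.12532445121174 obs 61.857188439132585 79.74260874466506
0.012 -0.009 foot px [283.2 286.9] model far 401.925
[... 278 characters left out ...]
80.62214799841124
0.012 0 foot px [286.7 286.8] model far 405.0715800488333 obs 400.4139508225991 model side 62.23675611488956 80.19150772644753 obs 61.96274656739212 79.85372382643344
0.018 -0.009 foot px [285.1 288.2] model far 404.14835228778185 obs 400.10679905401594 model side 66.04776639743997 83.80771739825578 obs 63.5187244805056 81.49148014258327
0.018 -0.0045 foot px [286.8 288.1] model far 405.7195732915388 obs 400.2498350339375 model side 64.22987561584213 82.04471449978429 obs 62.798574477623774 80.73351197301069
0.018 0 foot px [288.5 288.1] model far 407.29641323032615 obs 400.3935202087668 model side 62.387879097626794 80.25769578167099 obs 62.06736561629771 79.96384925527661
```

```bash
python3 - <<'E'
from h import *
np.set_printoptions(precision=1,suppress=True)
st=ctrl.observe(); p=ctrl.capture('wrist')
M=R.from_quat(st['tcp_rot']).as_matrix()
for L in([.166,.0165,-.009],[.166,.0165,.009],[.166,-.0165,-.009],[.166,.034,-.009],[.166,.034,.009]):
    print(L,proj(p,st['tcp_pos']+M@np.array(L),st))
v=np.array([.462,.0672,.0947]);Rz=R.from_euler('z',v[2]).as_matrix()
for L in([-.0565,-.0835,.046],[.0565,-.0835,.046],[-.0565,.0835,.046],[.0565,.0835,.046]): print('crate',L,proj(p,Rz@L+[v[0],v[1],0],st))
print(np.array(p['tool_from_camera'])[:3,3]*1000,p['cx'],p['cy'])
o=cv2.resize(p['color'][20:300,100:420],None,fx=2.1,fy=2.1,interpolation=2)
for L,c in(([.166,.0165,-.009],(255,0,0)),([.166,-.0165,-.009],(255,0,0)),([.166,.034,-.009],(255,255,0)),([.166,-.034,-.009],(255,255,0))):
    q=(proj(p,st['tcp_pos']+M@np.array(L),st)[0]-[100,20]+.5)*2.1; cv2.circle(o,tuple(q.astype(int)),3,c,-1)
q=np.array([proj(p,Rz@L+[v[0],v[1],0],st)[0] for L in([-.0565,-.0835,.046],[.0565,-.0835,.046],[.0565,.0835,.046],[-.0565,.0835,.046])])
cv2.polylines(o,[((q-[100,20]+.5)*2.1).astype(np.int32)],True,(0,255,0),1)
foot=st['tcp_pos']+M[:,0]*.147-[0,0,.066]
for h in(0,.065): 
  q=proj(p,np.array([foot+[.0165*np.cos(t),.0165*np.sin(t),h] for t in np.linspace(0,6.28,40)]),st); cv2.polylines(o,[((q-[100,20]+.5)*2.1).astype(np.int32)],True,(0,255,255),1)
cv2.imwrite('pics/c6.png',o[:,:,::-1])
E
```

```text
[0.166, 0.0165, -0.009] [[341.7 226.8]]
[0.166, 0.0165, 0.009] [[340.7 255.2]]
[0.166, -0.0165, -0.009] [[283.5 226.8]]
[0.166, 0.034, -0.009] [[372.4 226.8]]
[0.166, 0.034, 0.009] [[370.5 255.1]]
crate [-0.0565, -0.0835, 0.046] [[345.9 178.3]]
crate [0.0565, -0.0835, 0.046] [[355.9  40.6]]
crate [-0.0565, 0.0835, 0.046] [[166.1 179.3]]
crate [0.0565, 0.0835, 0.046] [[118.2  45.5]]
[ 18.9   0.3 -71. ] 313.0678316072201 194.38106821978704
```

View pics/c6.png

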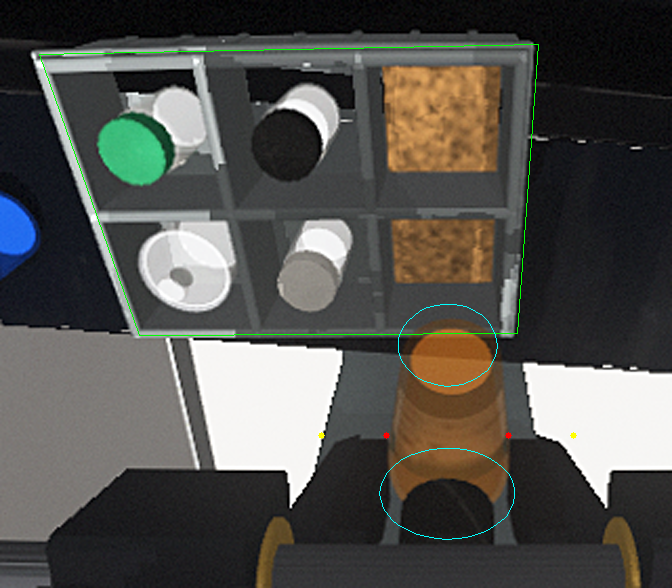

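Emit:
apply_moves --increments '[0,0,0,0.01,0.002,0,255,0,0,0,0.01,0.002,-0.015,255,0,0,0,0.01,0.002,-0.028,255,0,0,0,0.01,0.002,-0.036,255,0,0,0,0.01,0.002,-0.044,255,0,0,0,0.01,0.002,-0.052,255,0,0,0,0.01,0.002,-0.058,255,0,0,0,0.01,0.002,-0.058,255]'

```text
t: 9.25
tcp_pos: [0.4999, 0.0182, 0.2441]
tcp_rot: [-0.571, -0.026, 0.819, -0.037]
contact_force: [-0.9, -0.6, -1.0]
gripper_width: 0.368
```

```bash
python3 pl.py | head -1;  python3 - <<'E'
from h import *
st=ctrl.observe(); p=ctrl.capture('wrist'); save(p,'w7')
o=cv2.resize(p['color'][60:300,180:420],(560,560),interpolation=2); cv2.imwrite('pics/c7.png',o[:,:,::-1])
S=ctrl.capture('scene'); save(S,'s7')
E
```

```text
9.25 [-0.3755  0.6479  0.3355  1.9118 -0.2326  0.9818 -1.3838] [0.4999 0.0182 0.2441] 0.36838033787179053 [-0.943  -0.6231 -1.0128]
```

View pics/c7.png

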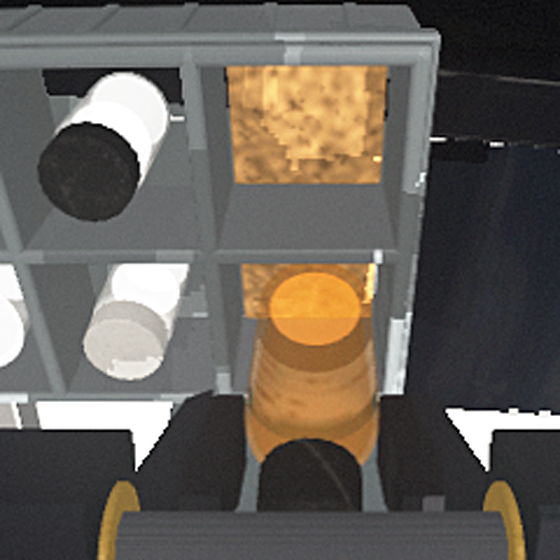

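Emit:
apply_moves --increments '[0,0,0,0,0,-0.006,255,0,0,0,0,0,-0.012,255,0,0,0,0,0,-0.016,255,0,0,0,0,0,-0.016,255]'

```text
t: 9.75
tcp_pos: [0.5, 0.0183, 0.2283]
tcp_rot: [-0.572, -0.026, 0.819, -0.037]
contact_force: [-2.0, -0.1, -0.8]
gripper_width: 0.364
```

Emit:
apply_moves --increments '[0,0,0,0,0,-0.002,255,0,0,0,0,0,-0.003,255,0,0,0,0,0,-0.003,255]'

```text
t: 10.05
tcp_pos: [0.5001, 0.0182, 0.2258]
tcp_rot: [-0.572, -0.026, 0.819, -0.037]
contact_force: [-2.0, -0.7, -0.2]
gripper_width: 0.37
```

Emit:
apply_moves --increments '[0,0,0,0,0,-0.002,255,0,0,0,0,0,-0.002,255]'

```text
t: 10.25
tcp_pos: [0.5, 0.0183, 0.2238]
tcp_rot: [-0.572, -0.026, 0.819, -0.037]
contact_force: [-2.5, -0.1, -0.1]
gripper_width: 0.366
```

Emit:
apply_moves --increments '[0,0,0,-0.003,0,0,255,0,0,0,-0.003,0,0,255]'

```text
t: 10.45
tcp_pos: [0.4975, 0.0184, 0.2241]
tcp_rot: [-0.573, -0.026, 0.819, -0.037]
contact_force: [0.7, -0.4, -1.2]
gripper_width: 0.368
```

Emit:
apply_moves --increments '[0,0,0,0,0,-0.002,255,0,0,0,0,0,-0.002,255]'

```text
t: 10.65
tcp_pos: [0.4975, 0.0183, 0.2218]
tcp_rot: [-0.572, -0.026, 0.819, -0.037]
contact_force: [-0.3, 1.0, -0.2]
gripper_width: 0.369
```

Emit:
apply_moves --increments '[0,0,0,0,0,-0.002,255,0,0,0,0,0,-0.002,255]'

```text
t: 10.85
tcp_pos: [0.4972, 0.0183, 0.2197]
tcp_rot: [-0.572, -0.026, 0.819, -0.037]
contact_force: [-0.8, 0.3, -0.1]
gripper_width: 0.372
```

Emit:
apply_moves --increments '[0,0,0,-0.004,0,0,255,0,0,0,-0.004,0,-0.002,255,0,0,0,-0.004,0,-0.002,255]'

```text
t: 11.15
tcp_pos: [0.493, 0.0183, 0.2177]
tcp_rot: [-0.572, -0.026, 0.819, -0.037]
contact_force: [-0.2, 1.0, -0.6]
gripper_width: 0.367
```

Emit:
apply_moves --increments '[0,0,0,0,0,-0.002,255,0,0,0,0,0,-0.002,255]'

```text
t: 11.35
tcp_pos: [0.4932, 0.0183, 0.2157]
tcp_rot: [-0.572, -0.026, 0.819, -0.037]
contact_force: [-0.5, -0.9, -0.2]
gripper_width: 0.368
```

Emit:
apply_moves --increments '[0,0,0,0,0,-0.0015,255,0,0,0,0,0,-0.0015,255]'

```text
t: 11.55
tcp_pos: [0.4932, 0.0183, 0.2143]
tcp_rot: [-0.572, -0.026, 0.819, -0.037]
contact_force: [-0.5, 0.2, -1.2]
gripper_width: 0.367
```

Emit:
apply_moves --increments '[0,0,0,0,0,-0.0015,255,0,0,0,0,0,-0.0015,255]'

```text
t: 11.75
tcp_pos: [0.4931, 0.0183, 0.2128]
tcp_rot: [-0.572, -0.026, 0.819, -0.037]
contact_force: [-0.7, 0.4, -0.8]
gripper_width: 0.365
```

Emit:
apply_moves --increments '[0,0,0,0,0,-0.0015,255,0,0,0,0,0,-0.0015,255]'

```text
t: 11.95
tcp_pos: [0.4931, 0.0183, 0.2113]
tcp_rot: [-0.572, -0.026, 0.819, -0.037]
contact_force: [0.1, 0.0, -0.8]
gripper_width: 0.368
```

Emit:
apply_moves --increments '[0,0,0,0,0,-0.0015,255,0,0,0,0,0,-0.0015,255]'

```text
t: 12.15
tcp_pos: [0.4934, 0.0182, 0.2104]
tcp_rot: [-0.572, -0.026, 0.819, -0.037]
contact_force: [-0.6, -1.2, 6.1]
gripper_width: 0.366
```

Emit:
apply_moves --increments '[0,0,0,0,0,0.001,150,0,0,0,0,0,0.001,147,0,0,0,0,0,0.001,147,0,0,0,0,0,0.001,147]'

```text
t: 12.55
tcp_pos: [0.4931, 0.0183, 0.2108]
tcp_rot: [-0.572, -0.026, 0.819, -0.037]
contact_force: [-0.2, 0.7, 0.5]
gripper_width: 0.424
```

Emit:
apply_moves --increments '[0,0,0,0,0,0.004,147,0,0,0,0,0,0.012,147,0,0,0,0,0,0.025,120,0,0,0,0,0,0.05,96,0,0,0,0,0,0.085,96,0,0,0,0,0,0.13,96,0,0,0,0,0,0.17,96,0,0,0,0,0,0.17,96]'

```text
t: 13.35
tcp_pos: [0.4946, 0.0177, 0.3866]
tcp_rot: [-0.576, -0.026, 0.816, -0.036]
contact_force: [0.4, -0.4, 0.3]
gripper_width: 0.624
```

```bash
python3 g.py; python3 - <<'E'
from h import *
np.set_printoptions(precision=4,suppress=True)
st=ctrl.observe(); p=ctrl.capture('wrist'); save(p,'w8')
for q in ctrl.pinpoint(p,'dropper_bottle_2')[:3]: print(q['p'],np.round(q['uv'],1),onz(p,q['uv'],.0065,st))
for t in('vial_1','weigh_bottle'):
  for q in ctrl.pinpoint(p,t)[:4]: print(t,round(q['p'],2),np.round(q['uv'],1),onz(p,q['uv'],.004,st))
# predicted foot / tip
print(proj(p,[[.443,.0138,.0065],[.443,.0138,.1125]],st))
hsv=cv2.cvtColor(p['color'],cv2.COLOR_RGB2HSV); m=cv2.inRange(hsv,(6,150,100),(16,255,255))
n,l,s,c=cv2.connectedComponentsWithStats(m)
for i in np.argsort(-s[1:,4])[:4]+1: print(s[i],c[i])
E
```

```text
13.35 [-0.4323  0.4171  0.3986  1.8531 -0.1495  1.2497 -1.4468] [0.4946 0.0177 0.3866] 0.6240045738782382
0.09 [ 0.0099 -0.6043 -0.137  -0.0207 -0.3186 -0.0796]
0.03 [ 0.0099 -0.6043 -0.137  -0.0052 -0.3194 -0.1376]
0 [ 0.0099 -0.6043 -0.137   0.0026 -0.3198 -0.1665]
0.09 [ 0.0099 -0.6043 -0.137  -0.0247 -0.3944 -0.0796]
0.03 [ 0.0099 -0.6043 -0.137  -0.0092 -0.3952 -0.1376]
0 [ 0.0099 -0.6043 -0.137  -0.0014 -0.3956 -0.1665]
0.94 [312.7 109.8] [0.4392 0.0135 0.0065]
0.46 [21.8 61.8] [0.4716 0.3583 0.0065]
vial_1 0.95 [264.1  65.6] [0.4848 0.0731 0.004 ]
vial_1 0.78 [265.9 111.8] [0.4308 0.0713 0.004 ]
vial_1 0.58 [216.6  62.9] [0.4834 0.1271 0.004 ]
weigh_bottle 0.89 [145.5 107.6] [0.4243 0.2222 0.004 ]
weigh_bottle 0.68 [223.7 111.1] [0.4273 0.1239 0.004 ]
weigh_bottle 0.61 [269.2 114.1] [0.4282 0.0672 0.004 ]
[[312.7609 106.753 ]
 [312.475  144.9416]]
[292  45  42  40 938] [312.3817  64.7335]
[294 101  38  32 691] [313.5904 112.9913]
[560 144  13   6  29] [566.3103 146.2759]
[554 153   6   7  19] [556.2105 156.    ]
```

Emit:
apply_moves --increments '[0.002,-0.12,-0.027,-0.005,-0.045,0,96,0.004,-0.24,-0.054,-0.01,-0.09,0,96,0.006,-0.36,-0.081,-0.015,-0.135,0,96,0.008,-0.48,-0.108,-0.02,-0.18,0,96,0.01,-0.604,-0.137,-0.025,-0.225,0,96,0.01,-0.604,-0.137,-0.025,-0.27,0,96,0.01,-0.604,-0.137,-0.025,-0.315,0,96,0.01,-0.604,-0.137,-0.025,-0.36,-0.03,96,0.01,-0.604,-0.137,-0.025,-0.395,-0.075,96,0.01,-0.604,-0.137,-0.025,-0.395,-0.075,96,0.01,-0.604,-0.137,-0.025,-0.395,-0.075,96,0.01,-0.604,-0.137,-0.025,-0.395,-0.075,96]'

```text
t: 14.75
tcp_pos: [0.4686, -0.3755, 0.306]
tcp_rot: [0.79, -0.02, -0.613, -0.016]
contact_force: [0.6, 0.4, 0.4]
gripper_width: 0.622
```

```bash
python3 g.py|sed -n '1p;5,7p'; python3 - <<'E'
from h import *
np.set_printoptions(precision=4,suppress=True)
st=ctrl.observe(); p=ctrl.capture('wrist'); save(p,'w9')
for q in ctrl.pinpoint(p,'dropper_bottle_1')[:2]: print(q['p'],np.round(q['uv'],1),onz(p,q['uv'],.024,st))
a=-tool(np.radians(35),-.052,-1).as_matrix()[:,0]; f=np.array([.569,-.3818,.024])
print(proj(p,[f,f+a*.073,f+a*.106],st))
M=R.from_quat(st['tcp_rot']).as_matrix()
hsv=cv2.cvtColor(p['color'],cv2.COLOR_RGB2HSV); m=cv2.inRange(hsv,(6,120,60),(25,255,255))
n,l,s,c=cv2.connectedComponentsWithStats(m)
for i in np.argsort(-s[1:,4])[:2]+1: print(s[i],c[i])
E
```

```text
14.75 [ 0.3753  0.554   0.3501  1.8552 -0.5742  0.626  -0.5164] [ 0.4686 -0.3755  0.306 ] 0.6217653936775788
0.09 [-0.0007 -0.0102 -0.0012  0.0013 -0.0011  0.001 ]
0.03 [-0.0007 -0.0102 -0.0012  0.0168 -0.0019 -0.057 ]
0 [-0.0007 -0.0102 -0.0012  0.0246 -0.0023 -0.086 ]
0.7 [315.2 163. ] [ 0.5652 -0.3829  0.024 ]
0.17 [194.8 271.6] [ 0.4606 -0.2535  0.024 ]
[[313.9505 159.2883]
 [314.1159 205.0539]
 [314.2217 234.6812]]
[ 218  330  326   16 2275] [407.1952 339.2312]
[ 298  158   36   41 1133] [315.1942 176.7405]
```

Emit:
apply_moves --increments '[0,-0.01,-0.001,0.009,-0.001,-0.03,96,0,-0.01,-0.001,0.017,-0.002,-0.057,96,0,-0.01,-0.001,0.021,-0.0025,-0.073,96,0,-0.01,-0.001,0.0245,-0.0025,-0.086,96,0,-0.01,-0.001,0.0245,-0.0025,-0.086,96,0,-0.01,-0.001,0.0245,-0.0025,-0.086,96]'

```text
t: 15.45
tcp_pos: [0.4928, -0.3794, 0.2207]
tcp_rot: [0.793, -0.021, -0.608, -0.016]
contact_force: [0.0, 0.0, 0.6]
gripper_width: 0.618
```

```bash
python3 g.py|sed -n '1p;7p'; python3 - <<'E'
from h import *
st=ctrl.observe(); p=ctrl.capture('wrist'); save(p,'wA')
hsv=cv2.cvtColor(p['color'],cv2.COLOR_RGB2HSV); m=cv2.inRange(hsv,(6,120,60),(25,255,255))
for r in range(180,256,8):
    xs=np.where(m[r,200:440])[0]; print(r,(xs.min()+200,xs.max()+200) if len(xs) else None,end=' ')
M=R.from_quat(st['tcp_rot']).as_matrix()
print(proj(p,[st['tcp_pos']+M@np.array([.166,s*.0275,-.009]) for s in(-1,1)],st))
E
```

```text
15.45 [ 0.4383  0.7073  0.2476  1.8272 -0.675   0.4869 -0.4323] [ 0.4928 -0.3794  0.2207] 0.6182187719301999
0 [ 0.0011  0.0007  0.0011  0.0004  0.0015 -0.0006]
180 None 188 None 196 (np.int64(293), np.int64(331)) 204 (np.int64(291), np.int64(332)) 212 (np.int64(288), np.int64(334)) 220 (np.int64(288), np.int64(335)) 228 (np.int64(286), np.int64(336)) 236 (np.int64(285), np.int64(337)) 244 (np.int64(285), np.int64(336)) 252 (np.int64(286), np.int64(333)) [[264.20245804 228.02611386]
 [360.7566289  228.00738265]]
```

Emit:
apply_moves --increments '[0,0,0,0,0.001,0,255,0,0,0,0,0.001,0,255,0,0,0,0,0.001,0,255,0,0,0,0,0.001,0,255,0,0,0,0,0.001,0,255]' --grip_force 25

```text
t: 16.0
tcp_pos: [0.4927, -0.3784, 0.2204]
tcp_rot: [0.793, -0.021, -0.608, -0.016]
contact_force: [-2.0, 0.5, 4.9]
gripper_width: 0.369
```

Emit:
apply_moves --increments '[0,0,0,-0.006,0,0.008,255,0,0,0,-0.0145,0.001,0.0205,255,0,0,0,-0.026,0.0015,0.037,255,0,0,0,-0.0375,0.002,0.0535,255,0,0,0,-0.049,0.0025,0.07,255,0,0,0,-0.057,0.003,0.082,255,0,0,0,-0.057,0.003,0.12,255,0,0,0,-0.057,0.003,0.16,255,0,0,0,-0.057,0.003,0.18,255,0,0,0,-0.057,0.003,0.18,255]'

```text
t: 17.0
tcp_pos: [0.4356, -0.376, 0.4034]
tcp_rot: [0.795, -0.022, -0.607, -0.015]
contact_force: [-0.0, 0.0, -1.2]
gripper_width: 0.366
```

```bash
python3 pl.py; python3 - <<'E'
from h import *
import json
np.set_printoptions(precision=4,suppress=True)
# pad 3 centre from w8 (raw saved pose unknown -> use recorded)
st={'tcp_pos':np.array([.4946,.0177,.3866]),'tcp_rot':[-.576,-.026,.816,-.036]}
p=json.load(open('w1.json')); print('pad3',onz(p,(312.4,64.7),.0065,st))
E
```

```text
17.0 [ 0.3337  0.3812  0.436   1.8538 -0.465   0.7767 -0.5905] [ 0.4356 -0.376   0.4034] 0.36630002963591807 [-0.0239  0.0111 -1.1728]
0 0.1 [-0.0078  0.6163  0.138   0.0544  0.3921 -0.0992]
0 0.0095 [-0.0078  0.6163  0.138   0.0544  0.3921 -0.1897]
3 0.1 [-0.0078  0.6163  0.138   0.1079  0.3971 -0.0992]
3 0.0095 [-0.0078  0.6163  0.138   0.1079  0.3971 -0.1897]
pad3 [0.4924 0.0183 0.0065]
```

Emit:
apply_moves --increments '[-0.002,0.12,0.027,0.02,0.04,0,255,-0.003,0.24,0.054,0.04,0.08,0,255,-0.005,0.36,0.081,0.06,0.12,0,255,-0.006,0.48,0.108,0.085,0.16,0,255,-0.008,0.616,0.138,0.108,0.2,0,255,-0.008,0.616,0.138,0.108,0.24,0,255,-0.008,0.616,0.138,0.108,0.28,0,255,-0.008,0.616,0.138,0.108,0.32,0,255,-0.008,0.616,0.138,0.108,0.36,-0.02,255,-0.008,0.616,0.138,0.108,0.398,-0.06,255,-0.008,0.616,0.138,0.108,0.398,-0.099,255,-0.008,0.616,0.138,0.108,0.398,-0.099,255]'

```text
t: 18.2
tcp_pos: [0.5407, 0.0243, 0.2957]
tcp_rot: [-0.567, -0.027, 0.823, -0.037]
contact_force: [-1.6, -0.1, -0.4]
gripper_width: 0.365
```

```bash
python3 pl.py; python3 - <<'E'
from h import *
st=ctrl.observe(); p=ctrl.capture('wrist'); save(p,'wB')
for n in('wf','wB'):
    im=cv2.imread(f'pics/{n}.png'); hsv=cv2.cvtColor(im,cv2.COLOR_BGR2HSV); m=cv2.inRange(hsv,(6,90,40),(28,255,255))
    for r in range(168,258,8):
        xs=np.where(m[r,270:360])[0]; print(r,(int(xs.min()+270),int(xs.max()+270)) if len(xs) else None,end=' ')
    print()
E
```

```text
18.2 [-0.3924  0.6268  0.3714  1.7824 -0.2211  1.1473 -1.3955] [0.5407 0.0243 0.2957] 0.3654377842426903 [-1.5674 -0.0536 -0.4301]
0 0.1 [-0.0016 -0.0157 -0.0017 -0.0506 -0.0083  0.0084]
0 0.0095 [-0.0016 -0.0157 -0.0017 -0.0506 -0.0083 -0.0821]
3 0.1 [-0.0016 -0.0157 -0.0017  0.0029 -0.0033  0.0084]
3 0.0095 [-0.0016 -0.0157 -0.0017  0.0029 -0.0033 -0.0821]
168 None 176 (299, 329) 184 (293, 336) 192 (291, 337) 200 (290, 338) 208 (289, 339) 216 (288, 340) 224 (287, 341) 232 (288, 339) 240 (284, 342) 248 (287, 341) 256 (290, 337) 
168 None 176 (298, 329) 184 (291, 336) 192 (290, 337) 200 (289, 337) 208 (288, 338) 216 (287, 339) 224 (286, 340) 232 (285, 342) 240 (284, 342) 248 (287, 339) 256 (291, 335)
```

Emit:
apply_moves --increments '[0,0,0,0,0,0,255,0,0,0,0,0,0,255]'

```text
t: 18.45
tcp_pos: [0.5444, 0.0213, 0.3028]
tcp_rot: [-0.572, -0.026, 0.819, -0.035]
contact_force: [-0.4, -0.6, -0.4]
gripper_width: 0.369
```

```bash
python3 pl.py|sed -n '1p;4,5p'
```

```text
18.45 [-0.3902  0.6177  0.377   1.775  -0.22    1.1502 -1.3961] [0.5444 0.0213 0.3028] 0.36865809462903654 [-0.4143 -0.6284 -0.3659]
3 0.1 [-0.0019 -0.0018  0.0033 -0.0008 -0.0003  0.0013]
3 0.0095 [-0.0019 -0.0018  0.0033 -0.0008 -0.0003 -0.0892]
```

Emit:
apply_moves --increments '[0,0,0,-0.0005,0.0005,-0.015,255,0,0,0,-0.0005,0.0005,-0.03,255,0,0,0,-0.0005,0.0005,-0.04,255,0,0,0,-0.0005,0.0005,-0.05,255,0,0,0,-0.0005,0.0005,-0.058,255,0,0,0,-0.0005,0.0005,-0.066,255,0,0,0,-0.0005,0.0005,-0.074,255,0,0,0,-0.0005,0.0005,-0.08,255,0,0,0,-0.0005,0.0005,-0.085,255,0,0,0,-0.0005,0.0005,-0.085,255]'

```text
t: 19.45
tcp_pos: [0.543, 0.0233, 0.2153]
tcp_rot: [-0.571, -0.026, 0.82, -0.036]
contact_force: [0.5, -0.6, -1.1]
gripper_width: 0.368
```

Emit:
apply_moves --increments '[0,0,0,0,0,-0.002,255,0,0,0,0,0,-0.003,255,0,0,0,0,0,-0.003,255]'

```text
t: 19.75
tcp_pos: [0.5432, 0.0233, 0.213]
tcp_rot: [-0.571, -0.026, 0.82, -0.036]
contact_force: [-0.4, 0.3, -1.2]
gripper_width: 0.365
```

Emit:
apply_moves --increments '[0,0,0,0,0,-0.0015,255,0,0,0,0,0,-0.0015,255]'

```text
t: 19.95
tcp_pos: [0.5432, 0.0233, 0.2114]
tcp_rot: [-0.571, -0.026, 0.82, -0.036]
contact_force: [-0.1, 0.3, -0.8]
gripper_width: 0.366
```

Emit:
apply_moves --increments '[0,0,0,0,0,-0.001,255,0,0,0,0,0,-0.001,255]'

```text
t: 20.15
tcp_pos: [0.5434, 0.0232, 0.2109]
tcp_rot: [-0.571, -0.026, 0.82, -0.036]
contact_force: [-0.3, -1.0, 4.2]
gripper_width: 0.363
```

Emit:
apply_moves --increments '[0,0,0,0,0,-0.001,255,0,0,0,0,0,-0.001,255]'

```text
t: 20.35
tcp_pos: [0.5435, 0.0232, 0.2108]
tcp_rot: [-0.571, -0.027, 0.82, -0.035]
contact_force: [-1.1, 0.6, 14.9]
gripper_width: 0.362
```

Seated on the pad (4 N, then 15 N, at the same height as bottle 2). Release narrowly and rise.

Emit:
apply_moves --increments '[0,0,0,0,0,0.0015,255,0,0,0,0,0,0.0015,150,0,0,0,0,0,0.0015,147,0,0,0,0,0,0.0015,147,0,0,0,0,0,0.0015,147]'

```text
t: 20.85
tcp_pos: [0.5431, 0.0232, 0.2107]
tcp_rot: [-0.571, -0.026, 0.82, -0.036]
contact_force: [-0.4, -0.0, 0.5]
gripper_width: 0.423
```

Emit:
apply_moves --increments '[0,0,0,0,0,0.004,147,0,0,0,0,0,0.012,147,0,0,0,0,0,0.025,120,0,0,0,0,0,0.05,96,0,0,0,0,0,0.085,96,0,0,0,0,0,0.13,96,0,0,0,0,0,0.17,96,0,0,0,0,-0.03,0.2,96,0,0,0,0,-0.08,0.2,96,0,0,0,0,-0.13,0.2,96,0,0,0,0,-0.13,0.2,96]'

```text
t: 21.95
tcp_pos: [0.5416, -0.1145, 0.4131]
tcp_rot: [-0.572, -0.021, 0.819, -0.033]
contact_force: [0.4, -0.7, 0.1]
gripper_width: 0.623
```

```bash
python3 - <<'E'
from h import *
np.set_printoptions(precision=4,suppress=True)
st=ctrl.observe(); print(st['t'],st['tcp_pos'])
P=[('wrist',ctrl.capture('wrist'),st),('scene',ctrl.capture('scene'),None),('top',ctrl.capture('top'),None)]
for n,p,s in P:
    save(p,n+'end')
    for t,z in(('dropper_bottle_1',.0065),('vial_1',.004),('weigh_bottle',.004),('beaker_50',0),('petri_dish',0),('stopper_1',0),('tape_roll',0)):
        for q in ctrl.pinpoint(p,t)[:3]:
            if q['p']>.4: print(n,t,round(q['p'],2),onz(p,q['uv'],z,s)[:2],end=' ')
        print()
# uprightness: black teat/collar vs foot in the top view, tip expected vertically above
for n,p,s in P: print(n,proj(p,[[.4415,.0136,.0065],[.4415,.0136,.1125],[.4935,.0183,.0065],[.4935,.0183,.1125]],s).round(1).tolist())
E
```

```text
21.95 [ 0.5416 -0.1145  0.4131]
wrist dropper_bottle_1 0.7 [0.4884 0.0153] wrist dropper_bottle_1 0.66 [0.4381 0.0134] 
wrist vial_1 0.85 [0.487 0.069] wrist vial_1 0.81 [0.4777 0.128 ] wrist vial_1 0.8 [0.4328 0.0698] 
wrist weigh_bottle 0.64 [0.424  0.1241] wrist weigh_bottle 0.56 [0.4276 0.2153] 
wrist beaker_50 0.82 [ 0.4306 -0.1367] 
wrist petri_dish 0.55 [ 0.4495 -0.2443] 
wrist stopper_1 0.58 [ 0.4184 -0.3209] 
wrist tape_roll 0.69 [0.4785 0.1248] 

scene vial_1 0.62 [0.4956 0.016 ] 

scene beaker_50 0.56 [ 0.4311 -0.1331] 
scene petri_dish 0.82 [ 0.4464 -0.238 ] 
scene stopper_1 0.44 [ 0.4274 -0.3203] 

top dropper_bottle_1 0.55 [0.4407 0.0117] top dropper_bottle_1 0.51 [0.4843 0.013 ] 
top vial_1 0.6 [0.4841 0.0724] top vial_1 0.52 [0.4376 0.0713] top vial_1 0.51 [0.4787 0.1283] 
top weigh_bottle 0.46 [0.4195 0.222 ] 

top petri_dish 0.68 [ 0.4458 -0.2455] 
top stopper_1 0.65 [0.4859 0.1383] top stopper_1 0.57 [ 0.4261 -0.3211] 
top tape_roll 0.55 [0.4735 0.3624] top tape_roll 0.41 [0.4984 0.0261] 
wrist [[213.6, 125.1], [185.5, 164.1], [204.9, 86.4], [170.7, 117.2]]
scene [[285.3, 193.7], [282.8, 170.4], [304.7, 195.2], [303.8, 171.9]]
top [[307.0, 236.5], [306.2, 237.3], [305.2, 218.1], [304.2, 217.4]]
```

```bash
python3 - <<'E'
from h import *
st=ctrl.observe(); p=ctrl.capture('wrist')
hsv=cv2.cvtColor(p['color'],cv2.COLOR_RGB2HSV)
dark=(hsv[...,2]<60)&(hsv[...,1]<120); amb=cv2.inRange(hsv,(5,120,50),(22,255,255))>0
yy,xx=np.mgrid[:400,:640]
th=np.linspace(0,6.28,40); prof=[(.073,.011),(.085,.011),(.106,.004)]
for foot in([.4405,.0135,.0065],[.4915,.0165,.0065]):
    best=[]
    for tx in np.arange(-.12,.121,.02):
        for ty in np.arange(-.12,.121,.02):
            rot=R.from_rotvec([-ty,tx,0])  # axis leans (tx,ty)
            def hull(pr):
                P=np.array([rot.apply([r*np.cos(t),r*np.sin(t),h])+foot for h,r in pr for t in th]); I=np.zeros((400,640),np.uint8)
                cv2.fillConvexPoly(I,cv2.convexHull(proj(p,P,st).round().astype(np.int32)),1); return I>0
            B=hull([(0,.0165),(.065,.0165),(.073,.011)]); C=hull(prof[:2])|hull(prof[1:])
            s=(dark&C).mean()/C.mean()+(amb&B&~C).sum()/(B&~C).sum(); best.append((s,round(tx,2),round(ty,2)))
    best.sort(reverse=True); print([b for b in best[:4]],[b for b in best if b[1]==0 and b[2]==0])
print(ctrl.observe()['t'],ctrl.observe()['contact_force'])
E
```

```text
[(np.float64(1.6240047409428966), np.float64(0.02), np.float64(-0.04)), (np.float64(1.6128492586966137), np.float64(0.0), np.float64(-0.04)), (np.float64(1.6098140933067482), np.float64(0.02), np.float64(-0.02)), (np.float64(1.6029274141662282), np.float64(0.0), np.float64(-0.02))] [(np.float64(1.5554992705462798), np.float64(0.0), np.float64(0.0))]
[(np.float64(1.6444323283225284), np.float64(0.0), np.float64(0.0)), (np.float64(1.6298289763414513), np.float64(0.02), np.float64(0.0)), (np.float64(1.6231624310595631), np.float64(0.0), np.float64(0.02)), (np.float64(1.6223281143635127), np.float64(0.02), np.float64(-0.02))] [(np.float64(1.6444323283225284), np.float64(0.0), np.float64(0.0))]
23.2 [0.39142936 0.36780052 0.08046909]
```

Both bottles read as upright within the measuring error, so I'm handing in.

```bash
python3 -c "
from cell import ctrl; print(ctrl.sign_off())"
```

```text
the job is handed in; nothing more can be done
None
```

Both dropper bottles are out of the holder and standing in the two empty crate cells: bottle 2 in cell_0 and bottle 1 in cell_3. I handed in with the arm clear at about t = 23 s; no verdict is reported.

**Handling:** each bottle was gripped across the top of its body and pulled out along its own axis. It was then turned upright, lowered until the pad pushed back, and released. I gripped with the tool 20° off the bottle axis because matching the 35° lean ran into joint limits. Press force on the pad was about 6 N for bottle 2 and up to 15 N for bottle 1.

**Last checks:**
- **Position:** the feet read about (0.440, 0.013) and (0.488, 0.015), within roughly 6 mm of the cell centres.
- **Height:** both bottles met the pad within 1 mm of the expected height.
- **Upright:** bottle 1's best fit is 0 rad. Bottle 2's is about 0.04 rad, on a coarse 0.02 rad grid, against the limit of 0.07.
- **Other things:** two vials, the beaker and the petri dish read where they were, and the weighing bottle within about 10 mm. The third vial, stopper and tape roll read up to about 10 mm off in single views, which is within the networks' scatter.

**Disagreements:**
- A wrist-camera fit of the held bottle put it about 12 mm lower in the grip than planned. The scene camera and the pad contact both contradicted it.
- Because I followed that fit at first, bottle 2 lightly touched a cell wall (about 2.5 N sideways), and I corrected it.
- The networks did not find the bottles in the final scene-camera picture. The final wrist and top pictures did show them.

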